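# Load the spring magazine and lock its retaining bar

### The job

Load all the dark hardwood strips lying on the bench into the spring-loaded magazine, flat, one on top of another between its end guides. Then press the pile down with the red retaining bar and slide the bar under the two blue hooks, so that it is caught behind the hook lips and holds the pile down when you let go. Leave the glue bottle and the bench dog where they are.

Things in the scene. Friction and masses are not known exactly. Their poses are not given: they have to be found in the camera images.
- magazine: Spring-loaded strip magazine fixed to the bench; origin at the centre of its underside, z up. Plywood base 186 (x) x 214 (y) x 12 mm. Strips lie in it with their length along its x, the locked bar along its y. Two blue hook posts stand at y = +92 and -92 mm, top at z = 156; their hooks open towards +x. All lengths below are in this frame
- guides (a point): point on the pile's axis (x = y = 0) at z = 170 mm, top of the straight part of the two aluminium end guides (flared above, to z = 184). They are channels open towards each other: 146 mm between the end walls in x, 35 mm between the side returns in y; the returns reach in to x = -51 and +51, leaving the middle of the long sides free for fingers
- hook_left (a point): middle of the underside of the hook at y = +92 (x = -13.5, z = 144); 16 mm wide in y. Below it is a bay from x = -25 (upright) to x = -2, where a lip 4 mm thick hangs down to z = 139. The bar comes down on the +x side of the lips (centre near x = +18), is pressed below them, slid towards -x into the bay and let up: then its centre is at x = -13.5, its underside at z = 134
- hook_right (a point): the same of the hook at y = -92 mm
- platform_top (a point): centre of the top of the magazine's yellow spring platform (138 x 28 mm, moves only up and down); the lowest strip rests here. Height over the magazine's origin 106 mm when empty, 18 mm at the bottom stop
- platform (a joint): travel of the spring platform in m, 0 up (empty), grows as it is pressed, stop at 0.088. Spring 200 N/m with 1 N preload; a strip sinks it about 6 mm by its weight. With the bar locked it stands at about 0.032 with 3 strips, 0.052 with 4, 0.072 with 5; pressing there takes about 3 to 9 N
- bar: red steel retaining bar 210 mm long (its y) x 18 (x) x 10 mm (z), 0.12 kg; in its middle a presser foot, flush below, 64 (x) x 26 (y) x 7 mm, and on top a black grip block 32 (x) x 26 (y), from z = 10 to 40 mm, best gripped low and across its 26 mm (along the bar). Origin at the centre of the bar's underside; lies flat, grip up. The bar may go in either way round
- strip1: dark hardwood strip 30 (x) x 140 (y) x 20 mm (z), about 0.12 kg; origin at the centre of its underside, z up as it lies at the start; either face may lie up in the magazine. Between 3 and 5 of the five strips are there
- strip2: dark hardwood strip 30 (x) x 140 (y) x 20 mm (z), about 0.12 kg; origin at the centre of its underside, z up as it lies at the start; either face may lie up in the magazine. Between 3 and 5 of the five strips are there
- strip3: dark hardwood strip 30 (x) x 140 (y) x 20 mm (z), about 0.12 kg; origin at the centre of its underside, z up as it lies at the start; either face may lie up in the magazine. Between 3 and 5 of the five strips are there
- strip4: dark hardwood strip 30 (x) x 140 (y) x 20 mm (z), about 0.12 kg; origin at the centre of its underside, z up as it lies at the start; either face may lie up in the magazine. Between 3 and 5 of the five strips are there
- strip5: dark hardwood strip 30 (x) x 140 (y) x 20 mm (z), about 0.12 kg; origin at the centre of its underside, z up as it lies at the start; either face may lie up in the magazine. Between 3 and 5 of the five strips are there
- glue_bottle: wood-glue bottle, white with a red cap, 62 mm across, 182 mm tall, standing; origin under its centre. Leave alone
- bench_dog: dark wooden bench dog, 24 mm across, 70 mm tall, standing; origin under its centre. Leave alone

How it is judged:
By the outcome, as a careful person would: the job done as asked, in the order asked, and still so for the second after the job is handed in, with the robot touching nothing.
Of strip1, strip2, strip3, strip4, strip5 only 3 to 5 are there at a start; the rules pass over those that are not, and their reading is None.
At some moment in a run one of bar may be knocked a few centimetres aside while the robot is not near it.
Once in a run the grip may slacken for a moment while it holds something.
It also fails if it takes over 210 s, if anything falls off the work surface, if the arm or the gripper's body presses on something with over 40 N, if the wrist force passes 120 N, or if a joint passes its speed limit or range.

### The arm

A 7-joint arm with a two-finger parallel gripper is mounted at the origin on a cart in front of the work surface, level with it; the furniture and walls round the work are solid. World frame = base frame: x ahead of the robot, y to its left, z up, the work surface at z = 0. Lengths are in m, angles in rad, forces in N, time in s.
With the tool pointing down it reaches from about 0.425 to 1.025 m from the base axis. Payload 9.4 kg.
Tool frame: the origin (TCP) lies between the finger pads; the fingertips stand 19 mm ahead of it and the grasp point (between the pads) is the TCP; z points along the fingers, y is the line along which they close (so a half turn about z gives the same grasp; the last joint's range is limited). The gripper opens to 85 mm and grips with 20 to 120 N. Pads are 22 mm wide; open, the fingers measure 114 mm over their backs; the gripper's body (76 mm by 85 mm) begins 54 mm behind the grasp point. The pads swing forward as they close: fully open they stand 13 mm farther back than shut.
Start: joints at [-1.361, 0.599, -0.003, 1.599, 0.002, 0.943, -0.08], TCP at [0.205, 0.695, 0.25] pointing down, gripper open.
Joint ranges: [-2.57, 2.57], [-0.35, 1.97], [-1.29, 1.29], [0.11, 2.56], [-1.05, 4.19], [0.11, 1.86], [-2.63, 2.63]. Speed limits (rad/s): [2.22, 2.22, 3.01, 3.01, 3.14, 3.14, 3.14].

### API

Orientations are given as a unit quaternion [w, x, y, z].
In Python, from bench import env gives the robot as it stands.
- The arm moves only by the tool play_rows, never from a script. Its arguments are lists of equal length, an entry for each row: "delta_pos": the shift along the world's x, y, z in mm, a list of three; "twist": the turn, a rotation vector about the world's x, y, z in degrees, a list of three; "grip": the closure, from 0 (fully open) to 1 (shut). In form: {"delta_pos": [[dx, dy, dz], ...], "twist": [[ax, ay, az], ...], "grip": [grip, ...]}. A call has 1 to 20 rows; each row shifts and turns the commanded pose from where the row before left it; what a row does not reach is not made up. A row lasts 1/12 s, in which the tool goes at most 41.7 mm and 7.16 degrees, less where a joint would pass 70% of its speed; a pose out of reach is approached as far as the arm can. A call with a gripper value outside its range is refused whole. The fingers move at their own pace and stop on an object; "grip_force" is the grip in N (left out, the last holds). Time passes only in rows, so rows that do not move let the fingers close. It gives the time, the measured TCP pose, the force, the opening and the grip force at its end, in the units of the state.
- env.read_state(): the state, without advancing time (a new reading comes with each control period).
- env.capture(name): name is "scene" or "top" or "wrist"; returns the picture (400x640x3 uint8, red, green, blue); there is no depth.
- env.calibration(name): a dict with "fx", "fy", "cx", "cy" (pixels), "eye" and "orientation" of the camera in the world; the wrist camera has in their place "hand_eye" (4x4, takes a point from camera to tool coordinates, whose origin is the TCP and whose axes are the flange's). Camera axes: x right, y down, z forward; pixel columns grow to the right and rows downward; lengths in m; the calibration is good to about 2 mm. A picture is of the moment at which its call begins: read the wrist's pose just before it. calibration takes no time and is no camera call.
- env.hand_in(): hands the job in; it is judged then, once.
Trained networks look in the newest picture that a camera, given by its name, has taken for a name from the list of things; names that differ only in an ending like _2 or _b are one class to them, and where a whole thing is asked for, a point or a joint stands for the part that bears it (a point fixed in the world has none). Each returns a list of dicts, best first, with "p" (0 to 1); they miss things now and then, are a little off and sometimes report something else, mostly with a low value. They report only what shows in the picture. A call takes as long as a camera call.
- env.search_frame(camera, name): "extent" ([left, top, right, bottom] in pixels, round what is visible of it).
- env.outline_of(camera, name): "mask" (400x640 bool, what is visible of it) and "extent" ([left, top, right, bottom] in pixels, round what is visible of it).
- env.tip_of(camera, name): "uv" ([column, row] in pixels: a listed point, or the origin of a listed thing).
The state is a dict: "t": time; "qpos": joint angles; "qd": joint speeds; "joint_torque": joint torques, N m; "ee_pos": TCP position; "orientation": TCP orientation; "force": force on the tool from outside, world axes, zero at the start; "moment": the same for the moment, N m; "opening": finger opening in m; "gripper_force": force on a finger pad.
Only numpy, scipy, OpenCV 4.12 (cv2) and the standard library are available. Lean on these libraries where they do the work, as an engineer would, in place of code of your own. Each camera call takes 0.05 s, during which the arm holds its last target. There are 200 camera calls.

## Working session

There is one attempt and no reset: what is moved stays moved. The work goes in short steps, Python scripts to look and compute and a tool call to move; the robot and the scene stay as the last step left them, time stands still between calls to the robot, and variables do not carry over. Pictures are saved under pics/ and viewed, at most 14 in all, crops included, and the job is handed in when it is done.

Besides the shell and the picture viewer there is one more tool, called after "Call:" in YAML: its name, and indented under it one key for each argument. play_rows: Moves the arm, as the interface text tells. Its arguments: {"type":"object","properties":{"delta_pos":{"type":"array"},"twist":{"type":"array"},"grip":{"type":"array"},"grip_force":{"type":"number"}},"required":["delta_pos","twist","grip"]}

```bash
mkdir -p pics; ls
cat > h.py <<'E'
import numpy as np, cv2
from scipy.spatial.transform import Rotation as R
from bench import env
def Rq(q): return R.from_quat([q[1],q[2],q[3],q[0]])
def cam(name):
    c=env.calibration(name)
    if 'eye' in c: return c,np.array(c['eye']),Rq(c['orientation']).as_matrix() if np.size(c['orientation'])==4 else np.array(c['orientation'])
    s=env.read_state(); H=np.array(c['hand_eye']); Rt=Rq(s['orientation']).as_matrix()
    return c,np.array(s['ee_pos'])+Rt@H[:3,3],Rt@H[:3,:3]
def ray(C,uv,z):
    c,e,M=C; d=M@np.array([(uv[0]-c['cx'])/c['fx'],(uv[1]-c['cy'])/c['fy'],1]); return e+d*(z-e[2])/d[2]
def proj(C,p):
    c,e,M=C; q=M.T@(np.array(p)-e); return np.array([c['fx']*q[0]/q[2]+c['cx'],c['fy']*q[1]/q[2]+c['cy']])
def snap(name,fn=None):
    C=cam(name); im=env.capture(name)
    if fn: cv2.imwrite('pics/'+fn,im[:,:,::-1])
    return C,im
E
python3 - <<'E'
from h import *
print(env.read_state()); 
for n in ('scene','top','wrist'): print(n,env.calibration(n))
Ct,im=snap('top','top0.png'); 
for n in ['magazine','bar','strip1','glue_bottle','bench_dog']:
    for d in env.outline_of('top',n):
        m=d['mask'].astype(np.uint8); r=cv2.minAreaRect(np.argwhere(m)[:,::-1].astype(np.float32)); print(n,round(d['p'],2),d['extent'],m.sum(),r)
for n in ['guides','hook_left','hook_right','platform_top','bar','strip1','magazine']:
    print(n,[(round(d['p'],2),np.round(d['uv'],1)) for d in env.tip_of('top',n)])
snap('scene','scene0.png')
E
```

```text
pics
{'t': 0.0, 'qpos': array([-1.36072464,  0.60013782, -0.00254711,  1.6001325 ,  0.00181829,
        0.94287635, -0.07978503]), 'qd': array([-0.00120506,  0.00048711, -0.00021475,  0.00197996,  0.00074836,
       -0.00185492, -0.00037881]), 'joint_torque': array([-9.15898963e-04, -7.76448727e+01,  1.56447832e+00, -2.58008319e+01,
        1.23405800e-02,  8.71969387e-03,  4.37514677e-05]), 'ee_pos': array([0.20496296, 0.69496887, 0.24940676]), 'orientation': array([-3.36634419e-05,  1.42851715e-01,  9.89743798e-01, -7.75307372e-04]), 'force': array([ 0.13925788,  0.35703234, -0.4032788 ]), 'moment': array([0.01599459, 0.00410476, 0.00875365]), 'gripper_force': 0.0, 'opening': 0.08546067781337725}
scene {'fx': 476.12793940449325, 'fy': 476.12793940449325, 'cx': 314.0166523855065, 'cy': 205.39067684769114, 'eye': array([-0.65864327,  0.66077321,  0.88683659]), 'orientation': array([ 0.24284409, -0.41448336,  0.75918338, -0.43917068])}
top {'fx': 370.90374272073586, 'fy': 370.90374272073586, 'cx': 315.6516267241225, 'cy': 206.33139785809922, 'eye': array([ 0.34197572, -0.04484923,  1.
[... 1638 characters left out ...]
316406, 175.4569091796875), (18.382904052734375, 28.493501663208008), 66.80140686035156)
glue_bottle 0.27 [279.2, 178.2, 348.9, 244.1] 3211 ((312.8529357910156, 208.41177368164062), (58.9361572265625, 62.57419204711914), 75.96376037597656)
bench_dog 0.43 [175.5, 237.1, 188.6, 245.0] 62 ((179.5, 243.0), (11.0, 6.0), 0.0)
guides [(0.93, array([309.5, 208.1]))]
hook_left [(0.89, array([288.7, 219.2]))]
hook_right [(0.89, array([340.3, 202.8]))]
platform_top [(0.89, array([309.7, 206.6]))]
bar []
strip1 [(0.93, array([249.6, 184.3])), (0.89, array([252.5, 228.5])), (0.78, array([200.5, 192.9])), (0.7, array([203.1, 219.3])), (0.64, array([247.5, 210. ]))]
magazine [(0.89, array([311.7, 212.7]))]
```

Run:
```python
import cv2
a=cv2.imread('pics/top0.png')[150:270,160:480]; cv2.imwrite('pics/top0c.png',cv2.resize(a,None,fx=2.5,fy=2.5,interpolation=cv2.INTER_CUBIC))
```

```text
(no output)
```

View pics/top0c.png

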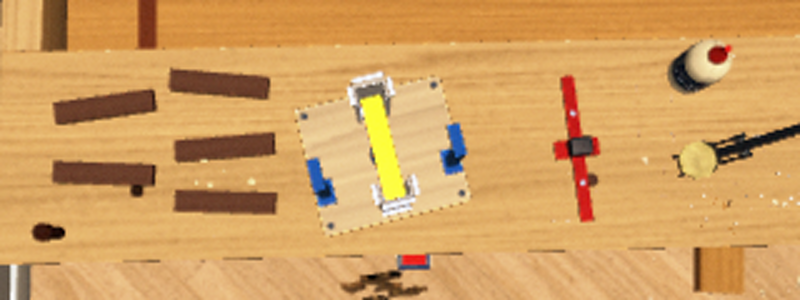

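View pics/scene0.png

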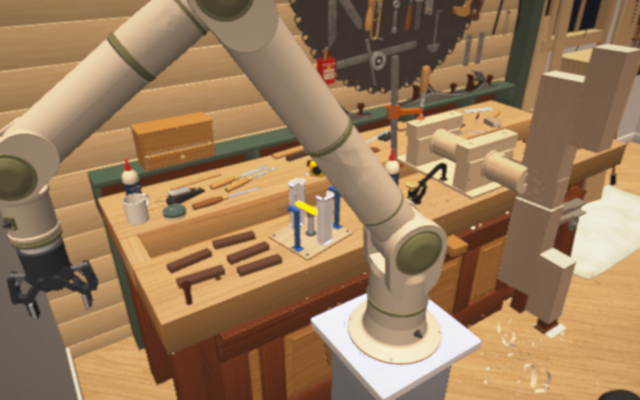

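```bash
cat >> h.py <<'E'
def rects(name,C,obj,z):
    out=[]
    for d in env.outline_of(name,obj):
        m=d['mask'].astype(np.uint8)
        cs=max(cv2.findContours(m,cv2.RETR_EXTERNAL,cv2.CHAIN_APPROX_NONE)[0],key=len)[:,0]
        P=np.array([ray(C,p,z)[:2] for p in cs])*1000
        (c,s,a)=cv2.minAreaRect(P.astype(np.float32))
        if s[0]<s[1]: a+=90; 
        a=(a+90)%180-90   # direction of long side
        out.append((round(d['p'],2),np.round(c),np.round(s),round(a,1),np.round(d['extent'])))
    return out
def yaw():
    M=Rq(env.read_state()['orientation']).as_matrix(); return np.degrees(np.arctan2(M[1,1],M[0,1]))
E
python3 - <<'E'
from h import *
C,im=snap('top')
print('tool y dir',yaw())
for o,z in (('strip1',.02),('bar',.01),('bench_dog',.07),('glue_bottle',.1)):
    for r in rects('top',C,o,z): print(o,*r)
G=ray(C,(309.5,208.1),.170);hl=ray(C,(288.7,219.2),.144);hr=ray(C,(340.3,202.8),.144);pt=ray(C,(309.7,206.6),.106)
print(G,hl,hr,pt,ray(C,(311.7,212.7),0)); d=hl-hr; print('mag y dir',np.degrees(np.arctan2(d[1],d[0])),np.linalg.norm(d))
E
```

```text
tool y dir 73.56537455675804
strip1 0.89 [556. 343.] [ 33. 142.] -83.3 [179. 188. 222. 200.]
strip1 0.7 [462. 341.] [142.  31.] 87.0 [184. 216. 217. 227.]
strip1 0.68 [418. 172.] [138.  31.] 85.8 [236. 228. 270. 236.]
strip1 0.64 [495. 173.] [ 32. 141.] -86.4 [227. 203. 270. 214.]
strip1 0.58 [587. 180.] [142.  33.] 83.7 [229. 177. 267. 190.]
bar 0.92 [ 483. -328.] [203.  60.] 18.6 [384. 181. 399. 241.]
bench_dog 0.27 [577. 170.] [134.  31.] 83.5 [230. 179. 267. 190.]
glue_bottle 0.69 [ 579. -476.] [59. 86.] -47.2 [429. 167. 452. 187.]
[ 0.47505831 -0.04055433  0.17      ] [0.44399697 0.02644555 0.144     ] [ 0.49295705 -0.13942735  0.144     ] [ 0.4874231  -0.04108176  0.106     ] [ 0.47796378 -0.04743836  0.        ]
mag y dir 106.444822524454 0.17294771165895967
```

Call:
play_rows:
  delta_pos:
    - [20, -32, 7]
    - [20, -32, 7]
    - [20, -32, 7]
    - [20, -32, 7]
    - [20, -32, 7]
    - [20, -32, 7]
    - [20, -32, 7]
    - [20, -32, 7]
    - [20, -32, 7]
    - [20, -32, 7]
    - [20, -32, 7]
    - [20, -32, 7]
    - [20, -32, 7]
    - [20, -32, 7]
    - [15, -17, 2]
    - [0, 0, 0]
    - [0, 0, 0]
  twist:
    - [0, 0, 0]
    - [0, 0, 0]
    - [0, 0, 0]
    - [0, 0, 0]
    - [0, 0, 0]
    - [0, 0, 0]
    - [0, 0, 0]
    - [0, 0, 0]
    - [0, 0, 0]
    - [0, 0, 0]
    - [0, 0, 0]
    - [0, 0, 0]
    - [0, 0, 0]
    - [0, 0, 0]
    - [0, 0, 0]
    - [0, 0, 0]
    - [0, 0, 0]
  grip: [0, 0, 0, 0, 0, 0, 0, 0, 0, 0, 0, 0, 0, 0, 0, 0, 0]

```text
t: 2.37
ee_pos: [0.5008, 0.2292, 0.3505]
orientation: [0.0, 0.144, 0.99, 0.0]
force: [-0.2, 1.0, -0.5]
opening: 0.0856
gripper_force: 0.0
```

Run:
```python
from h import *
C,im=snap('wrist','w1.png')
s=env.read_state(); print(s['t'],s['ee_pos'],yaw(),s['qpos'].round(2))
for r in rects('wrist',C,'strip1',.02): print(*r)
P={}
for n,z in (('guides',.17),('hook_left',.144),('hook_right',.144),('platform_top',.106),('magazine',0)):
    print(n,[(round(d['p'],2),np.round(ray(C,d['uv'],z)*1000),np.round(d['uv'])) for d in env.tip_of('wrist',n)])
```

```text
2.4167 [0.49989196 0.23055565 0.35025171] 73.53415899905426 [-0.6   0.28  0.09  1.88 -0.03  0.98  0.78]
0.86 [419. 171.] [140.  31.] 87.3 [224.  95. 317. 130.]
0.71 [556. 341.] [ 36. 140.] -82.8 [350. 138. 435. 190.]
0.58 [585. 180.] [139.  36.] 84.1 [267. 190. 347. 219.]
0.57 [463. 341.] [140.  31.] 87.0 [339.  88. 429. 127.]
0.16 [ 494. -130.] [261. 389.] -76.8 [ 13. 105. 246. 288.]
guides []
hook_left [(0.6, array([445.,  36., 144.]), array([154., 172.]))]
hook_right [(0.65, array([ 487., -138.,  144.]), array([ 50., 238.]))]
platform_top [(0.93, array([483., -46., 106.]), array([130., 206.]))]
magazine [(0.89, array([485., -51.,   0.]), array([166., 185.])), (0.59, array([497., 169.,   0.]), array([286., 157.])), (0.43, array([380., 405.,   0.]), array([410.,  38.]))]
```

View pics/w1.png

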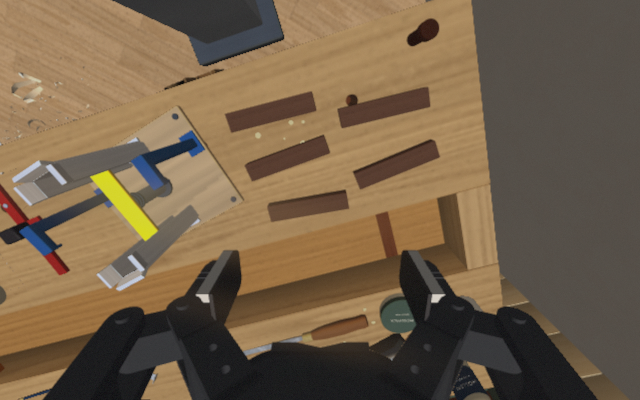

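Call:
play_rows:
  delta_pos:
    - [-2, -35, 0]
    - [-2, -35, 0]
    - [-2, -35, 0]
    - [-2, -35, 0]
    - [-2, -35, 0]
    - [-2, -35, 0]
    - [-2, -35, 0]
    - [-1, -30, 0]
    - [0, 0, 0]
    - [0, 0, 0]
  twist:
    - [0, 0, 4]
    - [0, 0, 4]
    - [0, 0, 4]
    - [0, 0, 4]
    - [0, 0, 4]
    - [0, 0, 4]
    - [0, 0, 4]
    - [0, 0, 4]
    - [0, 0, 0]
    - [0, 0, 0]
  grip: [0, 0, 0, 0, 0, 0, 0, 0, 0, 0]

```text
t: 3.55
ee_pos: [0.4849, -0.0457, 0.3504]
orientation: [0.0, -0.134, 0.991, -0.0]
force: [0.6, 0.4, -0.6]
opening: 0.0853
gripper_force: 0.0
```

Run:
```python
from h import *
C,im=snap('wrist','w2.png')
s=env.read_state(); print(s['t'],s['ee_pos'],yaw(),s['qpos'].round(2))
for n,z in (('guides',.17),('hook_left',.144),('hook_right',.144),('platform_top',.106),('magazine',0)):
    print(n,[(round(d['p'],2),np.round(ray(C,d['uv'],z)*1000),np.round(d['uv'])) for d in env.tip_of('wrist',n)])
for r in rects('wrist',C,'bar',.01): print(*r)
# platform yellow
hsv=cv2.cvtColor(im,cv2.COLOR_RGB2HSV); m=((hsv[:,:,0]>25)&(hsv[:,:,0]<35)&(hsv[:,:,1]>180)&(hsv[:,:,2]>120)).astype(np.uint8)
m=cv2.morphologyEx(m,cv2.MORPH_OPEN,np.ones((3,3)));n,l,st,ce=cv2.connectedComponentsWithStats(m);i=1+st[1:,4].argmax()
P=np.array([ray(C,(x,y),.106)[:2]*1000 for y,x in np.argwhere(l==i)],np.float32); print(st[i],cv2.minAreaRect(P))
```

```text
3.6 [ 0.48510604 -0.04421344  0.35031551] 105.49000720156175 [-0.13  0.19  0.12  2.01 -0.03  0.94  1.85]
guides [(0.77, array([477., -52., 170.]), array([317., 168.]))]
hook_left [(0.81, array([441.,  33., 144.]), array([394., 153.]))]
hook_right [(0.3, array([ 533., -363.,  144.]), array([ 47., 139.]))]
platform_top [(0.89, array([480., -53., 106.]), array([316., 159.])), (0.68, array([498., -46., 106.]), array([318., 172.]))]
magazine [(0.86, array([481., -52.,   0.]), array([318., 146.])), (0.7, array([498., 169.,   0.]), array([435., 188.]))]
0.77 [ 483. -329.] [ 67. 203.] -9.0 [125.  29. 168. 166.]
[ 306  107   24  101 1965] ((481.7919921875, -51.42198944091797), (135.0723419189453, 26.594478607177734), 12.568032264709473)
```

View pics/w2.png

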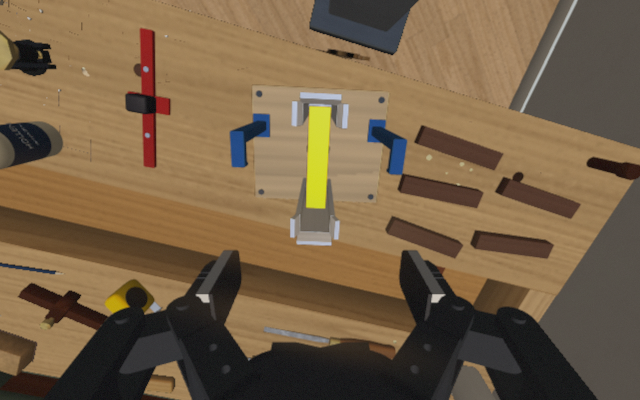

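Run:
```python
import cv2
a=cv2.imread('pics/w2.png')[75:255,220:420]; cv2.imwrite('pics/w2c.png',cv2.resize(a,None,fx=3.3,fy=3.3,interpolation=cv2.INTER_CUBIC))
```

```text
(no output)
```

View pics/w2c.png

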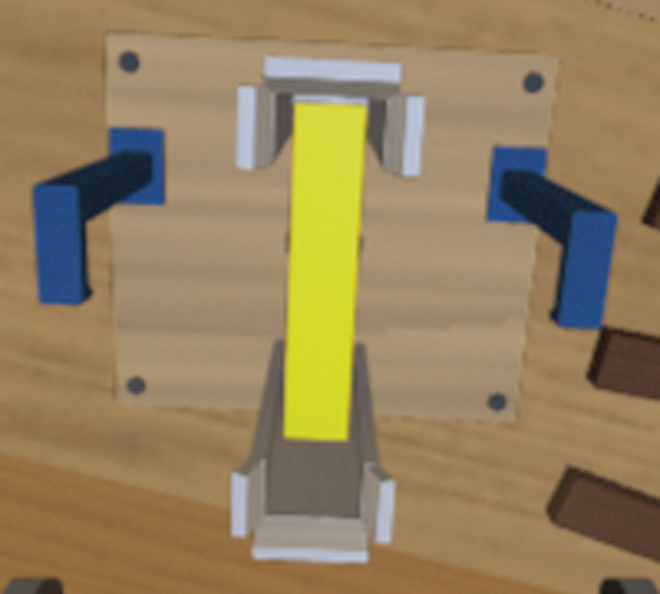

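```bash
cat > fit.py <<'E'
from h import *
from scipy.optimize import least_squares
s=dict(ee_pos=[0.48510604,-0.04421344,0.35031551])
C0=cam('wrist')
p3=[(-93,-107,12),(-93,107,12),(93,107,12),(93,-107,12),(2,-92,156),(2,92,156),(-69,-14,106),(-69,14,106),(69,14,106),(69,-14,106)]
uv=[(107,33),(556,55),(513,420),(117,402),(62,301),(578,326),(295,103),(364,103),(347,440),(285,438)]
uv=np.array(uv)/3.3+[220,75]; p3=np.array(p3)/1000
def f(q,c):
    M=R.from_euler('z',q[2]).as_matrix(); return np.ravel([proj(c,M@a+[q[0],q[1],q[3]])-b for a,b in zip(p3,uv)])
for fz in (0,1):
    g=lambda q:f([q[0],q[1],q[2],q[3]*fz],C0)
    r=least_squares(g,[.48,-.05,.25,0]); print(r.x[:2]*1000,np.degrees(r.x[2]),r.x[3]*1000); print(r.fun.reshape(-1,2).round(1).tolist())
E
python3 fit.py
python3 - <<'E'
from h import *
print(env.read_state()['ee_pos'])
C=cam('wrist')
for r in rects('wrist',C,'strip1',.02): print(*r)
E
```

```text
[481.50330861 -48.82673312] 13.010099764208666 0.0
[[-1.5, -1.1], [1.6, -0.8], [1.0, 1.0], [-0.9, 1.2], [-0.9, 1.1], [0.8, 0.6], [-0.5, -1.1], [1.0, -0.0], [0.3, 0.2], [-0.8, -0.1]]
[482.44270348 -48.61267645] 13.009980211809232 -5.735171040067867
[[-0.6, -0.3], [0.6, -0.1], [0.3, 0.3], [-0.2, 0.6], [0.5, 0.7], [-0.6, 0.1], [-0.4, -0.4], [0.7, 0.6], [0.2, -0.7], [-0.6, -0.9]]
[ 0.48519375 -0.04348791  0.35018752]
0.93 [418. 168.] [146.  31.] 88.2 [413. 127. 502. 168.]
0.84 [495. 168.] [ 35. 146.] -86.8 [396. 170. 484. 208.]
0.69 [461. 335.] [155.  34.] 86.4 [494. 176. 578. 216.]
0.65 [584. 177.] [147.  34.] 83.8 [385. 217. 462. 258.]
0.59 [554. 336.] [ 38. 152.] -82.9 [470. 231. 549. 258.]
```

Call:
play_rows:
  delta_pos:
    - [-4, 13, 0]
    - [-4, 13, 0]
    - [-4, 13, 0]
    - [-4, 13, 0]
    - [-4, 13, 0]
    - [-4, 13, 0]
    - [-4, 13, 0]
    - [-4, 13, -25]
    - [-4, 13, -25]
    - [-4, 13, -25]
    - [-4, 13, -25]
    - [-4, 13, -25]
    - [-4, 13, -25]
    - [-4, 13, -25]
    - [-4, 13, -25]
    - [-4, 13, -25]
    - [-2, 7, -25]
    - [0, 0, 0]
    - [0, 0, 0]
  twist:
    - [0, 0, -6.75]
    - [0, 0, -6.75]
    - [0, 0, -6.75]
    - [0, 0, -6.75]
    - [0, 0, -6.75]
    - [0, 0, -6.75]
    - [0, 0, -6.75]
    - [0, 0, -6.75]
    - [0, 0, -6.75]
    - [0, 0, -6.75]
    - [0, 0, -6.75]
    - [0, 0, -6.75]
    - [0, 0, -6.75]
    - [0, 0, -6.75]
    - [0, 0, -6.75]
    - [0, 0, -6.75]
    - [0, 0, 0]
    - [0, 0, 0]
    - [0, 0, 0]
  grip: [0.4, 0.4, 0.4, 0.4, 0.4, 0.4, 0.4, 0.4, 0.4, 0.4, 0.4, 0.4, 0.4, 0.4, 0.4, 0.4, 0.4, 0.4, 0.4]
  grip_force: 40

```text
t: 5.53
ee_pos: [0.4185, 0.1704, 0.0997]
orientation: [-0.0, 0.721, 0.693, -0.001]
force: [0.6, 0.2, -0.6]
opening: 0.0514
gripper_force: 0.0
```

Run:
```python
from h import *
C,im=snap('wrist','w3.png')
s=env.read_state(); print(s['t'],s['ee_pos'],yaw(),s['qpos'].round(2),s['opening'])
for r in rects('wrist',C,'strip1',.02): print(*r)
```

```text
5.5833 [0.41917088 0.17008844 0.10063749] -2.385378442758684 [-0.65  0.56  0.19  2.35 -0.4   0.27 -0.14] 0.051369225909716536
0.96 [560. 290.] [42. 36.] 6.3 [498.   0. 570.  65.]
0.94 [460. 290.] [37. 32.] 87.6 [354.   2. 405.  66.]
0.73 [495. 173.] [ 35. 142.] -86.2 [394. 103. 448. 281.]
0.57 [420. 172.] [141.  31.] 87.1 [300. 113. 344. 283.]
0.34 [418.  51.] [39. 93.] -0.6 [275. 311. 468. 400.]
```

View pics/w3.png

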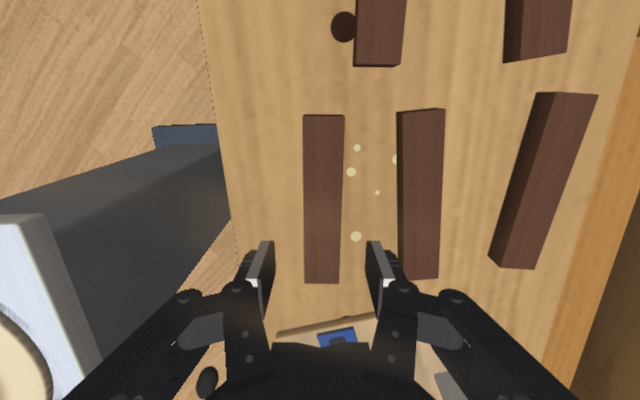

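Call:
play_rows:
  delta_pos:
    - [0, 1, -26]
    - [0, 0, -26]
    - [0, 0, -20]
    - [0, 0, -7]
    - [0, 0, 0]
    - [0, 0, 0]
    - [0, 0, 0]
    - [0, 0, 0]
    - [0, 0, 0]
    - [0, 0, 0]
  twist:
    - [0, 0, 0]
    - [0, 0, 0]
    - [0, 0, 0]
    - [0, 0, 0]
    - [0, 0, 0]
    - [0, 0, 0]
    - [0, 0, 0]
    - [0, 0, 0]
    - [0, 0, 0]
    - [0, 0, 0]
  grip: [0.4, 0.4, 0.4, 0.4, 0.4, 1, 1, 1, 1, 1]

```text
t: 6.47
ee_pos: [0.4193, 0.1724, 0.0354]
orientation: [-0.002, 0.722, 0.692, 0.001]
force: [0.2, -0.8, 7.1]
opening: 0.0281
gripper_force: 38.9
```

Run:
```python
from h import *
s=env.read_state(); print(s['t'],s['ee_pos'],yaw(),s['qpos'].round(3),s['opening'],s['force'],s['moment'])
C,im=snap('wrist','w4.png')
C,im=snap('scene','s4.png');
```

```text
6.4667 [0.41932412 0.17240961 0.03541309] -2.4524408981416266 [-0.585  0.693  0.105  2.37  -0.725  0.107  0.176] 0.02811393487670118 [ 0.19186562 -0.82830216  7.11971781] [-0.24342139  0.02051602 -0.03253426]
```

View pics/w4.png

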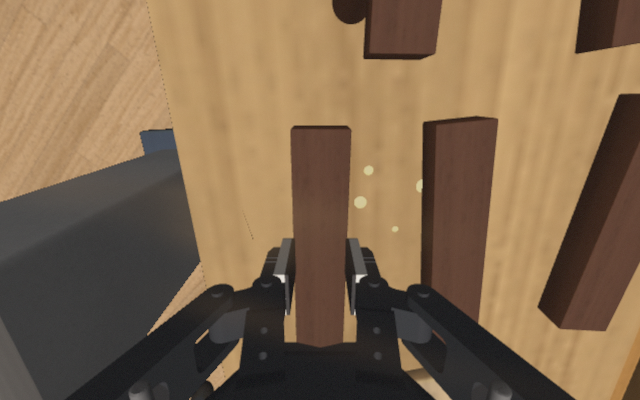

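Call:
play_rows:
  delta_pos:
    - [0, 0, 3]
    - [0, 6, 0]
    - [0, 10, 0]
    - [0, 10, 0]
    - [0, 10, 0]
    - [0, 10, 0]
    - [0, 4, 0]
    - [0, 0, -2]
    - [0, 0, 0]
    - [0, 0, 0]
    - [0, 0, 0]
    - [0, 0, 0]
    - [0, 0, -6]
    - [0, 0, -6]
    - [0, 0, -2]
    - [0, 0, 0]
  twist:
    - [0, 0, 0]
    - [0, 0, 0]
    - [0, 0, 0]
    - [0, 0, 0]
    - [0, 0, 0]
    - [0, 0, 0]
    - [0, 0, 0]
    - [0, 0, 0]
    - [0, 0, 0]
    - [0, 0, 0]
    - [0, 0, 0]
    - [0, 0, 0]
    - [0, 0, 0]
    - [0, 0, 0]
    - [0, 0, 0]
    - [0, 0, 0]
  grip: [1, 1, 1, 1, 1, 1, 1, 1, 0.4, 0.4, 0.4, 0.4, 0.4, 0.4, 0.4, 0.4]

```text
t: 7.9
ee_pos: [0.4183, 0.2221, 0.0201]
orientation: [-0.002, 0.722, 0.692, -0.001]
force: [0.4, 0.6, -0.5]
opening: 0.0509
gripper_force: 0.0
```

Run:
```python
from h import *
s=env.read_state(); print(s['t'],s['ee_pos'],yaw(),s['qpos'].round(3),s['opening'],s['force'],s['moment'])
C,im=snap('wrist','w5.png')
for r in rects('wrist',C,'strip1',.02): print(*r)
```

```text
7.9 [0.41828501 0.22206014 0.02006934] -2.460682739001659 [-0.692  0.733  0.128  2.326 -0.79   0.127  0.147] 0.05093132879383189 [ 0.35745913  0.56597525 -0.52159913] [-0.0629414   0.03509367  0.04814042]
0.93 [491. 220.] [37. 63.] -86.7 [421. 208. 504. 400.]
0.89 [540. 302.] [24. 70.] -72.2 [579.   0. 639. 164.]
0.68 [461. 305.] [66. 33.] 87.3 [371.   2. 467. 170.]
0.66 [419. 233.] [125.  30.] 87.3 [285. 122. 353. 347.]
0.58 [578. 189.] [134.  52.] 84.3 [545. 192. 639. 400.]
```

Call:
play_rows:
  delta_pos:
    - [0, 0, 2]
    - [0, 0, 0]
    - [0, 0, 0]
    - [0, 0, 0]
    - [0, 0, 0]
    - [0, 0, 40]
    - [0, 0, 40]
    - [0, 0, 40]
    - [5, -24, 10]
    - [6, -25, 10]
    - [6, -25, 10]
    - [6, -25, 10]
    - [6, -25, 10]
    - [6, -25, 10]
    - [6, -25, 10]
    - [6, -25, 10]
    - [6, -25, 10]
    - [5, -24, 10]
    - [5, -23, 10]
    - [0, 0, 0]
  twist:
    - [0, 0, 0]
    - [0, 0, 0]
    - [0, 0, 0]
    - [0, 0, 0]
    - [0, 0, 0]
    - [0, 0, 0]
    - [0, 0, 0]
    - [0, 0, 0]
    - [0, 0, -6.8]
    - [0, 0, -6.8]
    - [0, 0, -6.8]
    - [0, 0, -6.8]
    - [0, 0, -6.8]
    - [0, 0, -6.8]
    - [0, 0, -6.8]
    - [0, 0, -6.8]
    - [0, 0, -6.8]
    - [0, 0, -6.8]
    - [0, 0, -6.5]
    - [0, 0, 0]
  grip: [0.4, 1, 1, 1, 1, 1, 1, 1, 1, 1, 1, 1, 1, 1, 1, 1, 1, 1, 1, 1]
  grip_force: 60

```text
t: 9.67
ee_pos: [0.4827, -0.0528, 0.2549]
orientation: [-0.001, 0.994, 0.109, 0.003]
force: [-0.5, 0.7, -0.8]
opening: 0.0281
gripper_force: 60.1
```

Run:
```python
from h import *
s=env.read_state(); print(s['t'],s['ee_pos'],yaw(),s['qpos'].round(3),s['opening'],s['force'],s['moment'])
C,im=snap('wrist','w6.png')
for n,z in (('guides',.17),('hook_left',.144),('hook_right',.144),('platform_top',.106),('magazine',0)):
    print(n,[(round(d['p'],2),np.round(ray(C,d['uv'],z)*1000),np.round(d['uv'])) for d in env.tip_of('wrist',n)])
for d in env.outline_of('wrist','strip1'):print(d['extent'],d['p'])
```

```text
9.6667 [ 0.48268238 -0.05279719  0.25485736] -77.54165179358945 [-0.752  0.506  1.103  2.172 -0.633  0.827 -0.598] 0.028129125538331204 [-0.49608344  0.73222184 -0.81921771] [-0.02266901 -0.02203941  0.00503006]
guides []
hook_left [(0.74, array([449.,  33., 144.]), array([218., 212.]))]
hook_right [(0.89, array([ 489., -145.,  144.]), array([420., 212.]))]
platform_top []
magazine []
[83.8, 92.1, 210.3, 134.5] 0.92
[0.1, 94.1, 71.8, 137.7] 0.75
[74.5, 0.0, 206.7, 65.9] 0.75
[0.0, 11.7, 66.7, 52.5] 0.61
[284.0, 126.3, 353.0, 345.4] 0.59
```

View pics/w6.png

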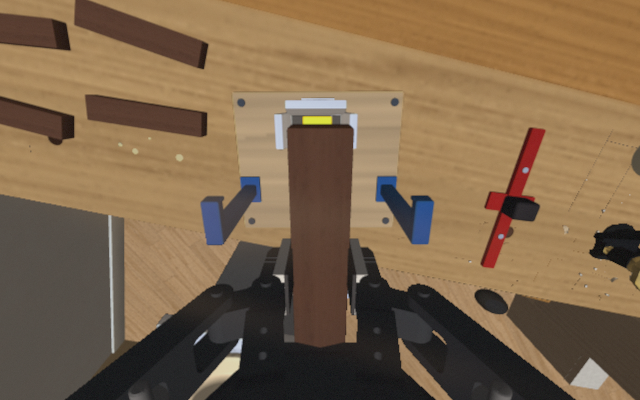

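Run:
```python
from h import *
C=cam('wrist'); s=env.read_state(); p=np.array(s['ee_pos']); M=Rq(s['orientation']).as_matrix()
def t(uv,z): return (M.T@(ray(C,uv,z)-p)*1000).round(1)
z=p[2]
for n,uv,h in (('strip far top L',(288,127),z-.001),('strip far R',(353,127),z-.001),('base L',(233,92),.012),('base R',(402,92),.012),('hookL',(212,198),.156),('hookR',(421,198),.156),('screwL',(241,102),.012),('screwR',(394,102),.012)): print(n,t(uv,h))
print((M.T@(np.array([.482,-.0495,0])-p)*1000).round(1), M.round(4).tolist())
```

```text
strip far top L [ 72.  -12.6   1.2]
strip far R [72.  15.6  1.1]
base L [  89.4 -104.7  241.1]
base R [ 89.4 101.2 240.2]
hookL [  4.3 -88.8  96.9]
hookR [ 4.6 85.4 96.1]
screwL [ 77.8 -96.  241.1]
screwR [ 77.8  92.5 240.2]
[-1.000e-01  3.300e+00  2.525e+02] [[0.9736, 0.2284, 0.0006], [0.2283, -0.9736, 0.0048], [0.0017, -0.0045, -1.0]]
```

Run:
```python
from h import *
s=env.read_state(); print(s['t'],s['ee_pos'],yaw(),s['qd'].round(3))
C,im=snap('wrist','w7.png')
s=env.read_state(); print(s['t'],s['ee_pos'],yaw(),s['qd'].round(3))
a=im[80:260,190:450]; cv2.imwrite('pics/w7c.png',cv2.resize(a,None,fx=3,fy=3,interpolation=cv2.INTER_CUBIC)[:,:,::-1])
```

```text
10.0167 [ 0.48117236 -0.04749076  0.25250098] -76.7998304092397 [-0.002 -0.     0.005 -0.004 -0.001 -0.001 -0.003]
10.0667 [ 0.48123933 -0.04770827  0.25259037] -76.82470512197575 [ 0.003  0.001  0.005 -0.005 -0.    -0.    -0.002]
```

View pics/w7c.png

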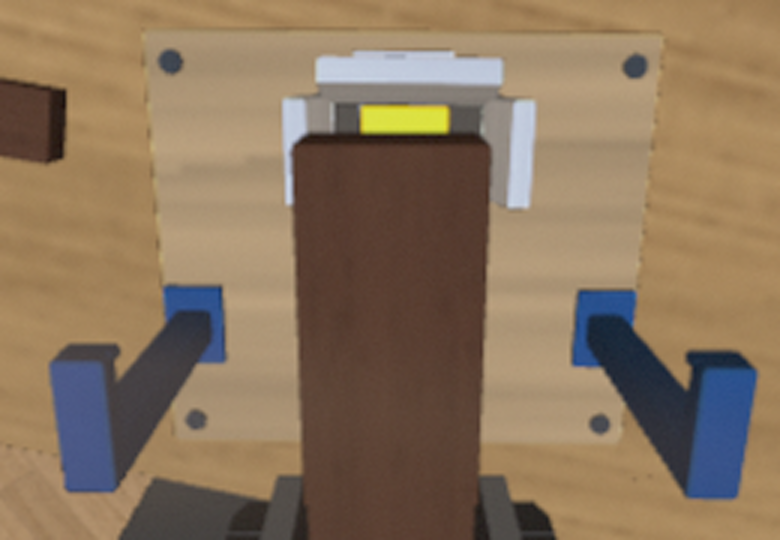

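```bash
cat > fit2.py <<'E'
from h import *
from scipy.optimize import least_squares
C0=cam('wrist'); s=env.read_state(); p=np.array(s['ee_pos']); M=Rq(s['orientation']).as_matrix()
p3=np.array([(93,107,12),(93,-107,12),(-93,-107,12),(-93,107,12),(2,100,156),(2,84,156),(2,-84,156),(2,-100,156)])/1000
uv=np.array([(145,32),(663,35),(621,441),(176,441),(52,362),(108,360),(695,368),(753,368)])/3+[190,80]
def g(q):
    Z=R.from_euler('z',q[2]).as_matrix(); return np.ravel([proj(C0,Z@a+q[[0,1,3]])-b for a,b in zip(p3,uv)])
r=least_squares(g,[.48,-.05,.25,0]); print(r.x[:2]*1000,np.degrees(r.x[2]),r.x[3]*1000); print(r.fun.reshape(-1,2).round(1).tolist())
def t(uv,z): return (M.T@(ray(C0,uv,z)-p)*1000).round(1)
for u in ((296,145),(488,148),(300,440),(480,440)): print(t(np.array(u)/3+[190,80],p[2]-.001))
print('mag centre in tool',(M.T@(np.r_[r.x[:2],0.25]-p)*1000).round(1))
E
python3 fit2.py
```

```text
[480.0817653  -52.68340946] 12.740291578143017 -5.341847217031822
[[-0.9, -0.1], [-0.4, 0.3], [-0.9, 1.3], [0.1, 0.0], [0.3, -0.4], [0.3, 0.4], [0.7, -0.6], [0.0, -0.4]]
[ 71.4 -12.3   1.2]
[71.  15.5  1.1]
[ 24.3 -13.3   1.1]
[24.4 16.   1. ]
mag centre in tool [-2.3  4.6  2.6]
```

Call:
play_rows:
  delta_pos:
    - [-2, -3.5, 0]
    - [0, 0, 0]
    - [0, 0, -15]
    - [0, 0, -15]
    - [0, 0, -15]
    - [0, 0, -12]
    - [0, 0, -10]
    - [0, 0, 0]
    - [0, 0, 0]
    - [0, 0, 0]
  twist:
    - [0, 0, 0]
    - [0, 0, 0]
    - [0, 0, 0]
    - [0, 0, 0]
    - [0, 0, 0]
    - [0, 0, 0]
    - [0, 0, 0]
    - [0, 0, 0]
    - [0, 0, 0]
    - [0, 0, 0]
  grip: [1, 1, 1, 1, 1, 1, 1, 1, 1, 1]

```text
t: 10.9
ee_pos: [0.4798, -0.0523, 0.1864]
orientation: [-0.002, 0.994, 0.114, 0.001]
force: [-0.0, -0.5, -0.7]
opening: 0.0286
gripper_force: 60.1
```

Run:
```python
from h import *
s=env.read_state(); print(s['t'],s['ee_pos'],yaw(),s['opening'],s['force'],s['moment'])
C,im=snap('wrist','w8.png')
cv2.imwrite('pics/w8c.png',cv2.resize(im[60:300,170:470],None,fx=2.5,fy=2.5,interpolation=cv2.INTER_CUBIC)[:,:,::-1])
```

```text
10.9 [ 0.47977004 -0.05233261  0.18638173] -76.94570608863445 0.028570218293068012 [-0.01206817 -0.52731236 -0.70694964] [-0.03649413  0.03795388  0.01132313]
```

View pics/w8c.png

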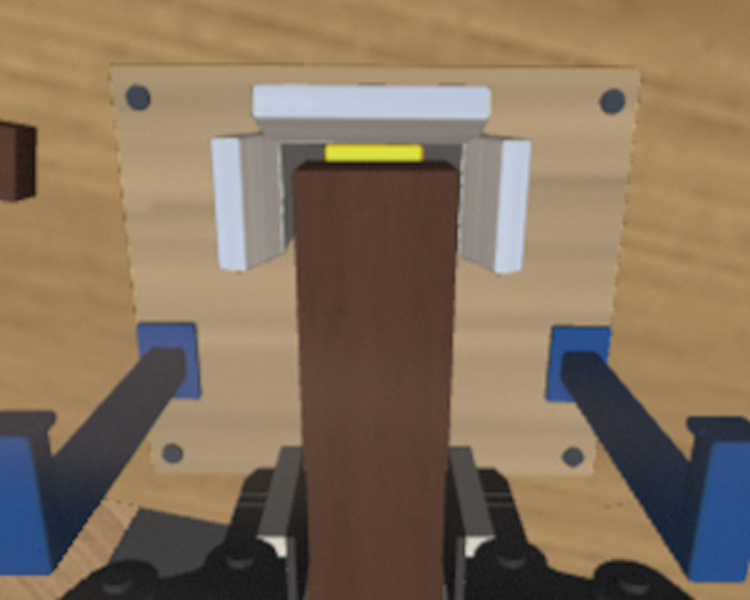

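Call:
play_rows:
  delta_pos:
    - [0, 1, 0]
    - [0, 0, -10]
    - [0, 0, -10]
    - [0, 0, -10]
    - [0, 0, -10]
    - [0, 0, -8]
    - [0, 0, -5]
    - [0, 0, 0]
    - [0, 0, 0]
  twist:
    - [0, 0, 0]
    - [0, 0, 0]
    - [0, 0, 0]
    - [0, 0, 0]
    - [0, 0, 0]
    - [0, 0, 0]
    - [0, 0, 0]
    - [0, 0, 0]
    - [0, 0, 0]
  grip: [1, 1, 1, 1, 1, 1, 1, 1, 1]

```text
t: 11.7
ee_pos: [0.4796, -0.0512, 0.1331]
orientation: [-0.002, 0.994, 0.114, 0.001]
force: [-0.2, -0.7, -1.8]
opening: 0.0286
gripper_force: 60.1
```

Call:
play_rows:
  delta_pos:
    - [0, 0, -4]
    - [0, 0, -4]
    - [0, 0, 0]
    - [0, 0, 0]
    - [0, 0, 0]
    - [0, 0, 0]
    - [0, 0, 5]
    - [0, 0, 30]
    - [0, 0, 35]
    - [0, 0, 35]
    - [0, 0, 30]
    - [0, 0, 0]
    - [0, 0, 0]
  twist:
    - [0, 0, 0]
    - [0, 0, 0]
    - [0, 0, 0]
    - [0, 0, 0]
    - [0, 0, 0]
    - [0, 0, 0]
    - [0, 0, 0]
    - [0, 0, 0]
    - [0, 0, 0]
    - [0, 0, 0]
    - [0, 0, 0]
    - [0, 0, 0]
    - [0, 0, 0]
  grip: [1, 1, 1, 0.4, 0.4, 0.4, 0.4, 0.4, 0.4, 0.4, 0.4, 0.4, 0.4]

```text
t: 12.78
ee_pos: [0.4801, -0.0508, 0.2614]
orientation: [-0.002, 0.993, 0.114, 0.002]
force: [-0.5, 0.5, -0.5]
opening: 0.0514
gripper_force: 0.0
```

Run:
```python
from h import *
s=env.read_state(); print(s['t'],s['ee_pos'],yaw(),s['qpos'].round(2),s['opening'],s['force'])
C,im=snap('wrist','w9.png')
cv2.imwrite('pics/w9c.png',cv2.resize(im[60:300,170:470],None,fx=2.5,fy=2.5,interpolation=cv2.INTER_CUBIC)[:,:,::-1])
```

```text
12.7833 [ 0.48005993 -0.05084811  0.26137008] -76.87683274694609 [-0.76  0.49  1.11  2.17 -0.61  0.84 -0.61] 0.051397052739628406 [-0.49235391  0.52997621 -0.45499384]
```

View pics/w9c.png

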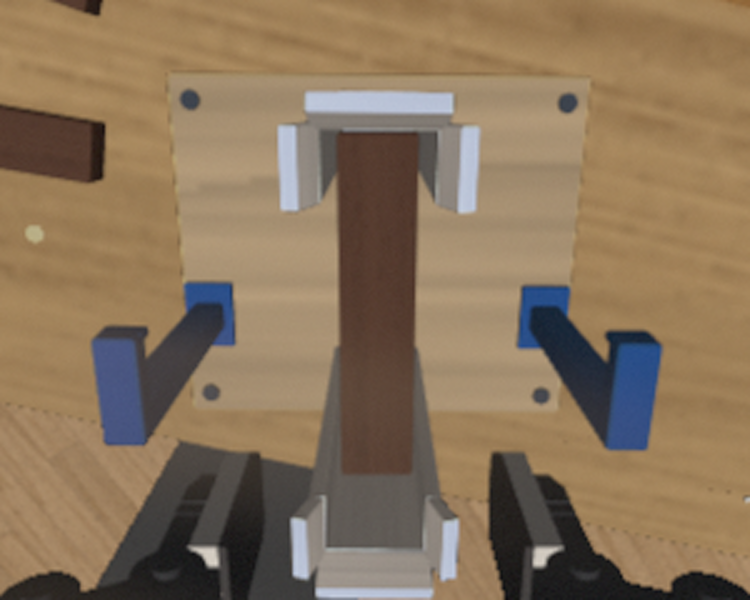

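Call:
play_rows:
  delta_pos:
    - [1, 19, 0]
    - [1, 19, 0]
    - [1, 19, 0]
    - [1, 19, 0]
    - [1, 19, 0]
    - [1, 19, 0]
    - [1, 19, -27]
    - [1, 19, -27]
    - [1, 18, -27]
    - [2, 18, -27]
    - [2, 18, -27]
    - [2, 18, -27]
    - [0, 0, 0]
    - [0, 0, 0]
    - [0, 0, 0]
    - [0, 0, 0]
  twist:
    - [0, 0, 6.7]
    - [0, 0, 6.7]
    - [0, 0, 6.7]
    - [0, 0, 6.7]
    - [0, 0, 6.7]
    - [0, 0, 6.7]
    - [0, 0, 6.7]
    - [0, 0, 6.7]
    - [0, 0, 6.7]
    - [0, 0, 6.7]
    - [0, 0, 6.7]
    - [0, 0, 6.6]
    - [0, 0, 0]
    - [0, 0, 0]
    - [0, 0, 0]
    - [0, 0, 0]
  grip: [0.4, 0.4, 0.4, 0.4, 0.4, 0.4, 0.4, 0.4, 0.4, 0.4, 0.4, 0.4, 0.4, 0.4, 0.4, 0.4]

```text
t: 14.17
ee_pos: [0.4947, 0.1717, 0.0985]
orientation: [-0.002, 0.687, 0.727, -0.001]
force: [-0.5, 0.1, 0.1]
opening: 0.051
gripper_force: 0.0
```

```bash
cat > look.py <<'E'
from h import *
s=env.read_state(); print(s['t'],s['ee_pos'],yaw(),s['qpos'].round(2),s['opening'])
C,im=snap('wrist')
M=Rq(s['orientation']).as_matrix(); p=np.array(s['ee_pos'])
for r in rects('wrist',C,'strip1',.02):
    w=np.r_[r[1]/1000,.02]; print(*r,'tool',(M.T@(w-p)*1000).round(1)[:2])
E
python3 look.py
```

```text
14.1667 [0.49468551 0.17171816 0.09850673] 3.190504296965242 [-0.72  0.64  0.41  2.2  -0.62  0.42  0.26] 0.0510125709504586
0.78 [585. 181.] [139.  38.] 83.9 [399. 112. 492. 285.] tool [ 4.1 90.9]
0.71 [497. 173.] [ 31. 141.] -86.4 [302. 113. 349. 286.] tool [1.  2.6]
0.61 [562. 294.] [35. 45.] -83.3 [405.   0. 464.  79.] tool [118.2  74.3]
0.61 [462. 291.] [40. 32.] 88.9 [253.   0. 306.  69.] tool [120.8 -25.7]
```

Call:
play_rows:
  delta_pos:
    - [2, 0, -26]
    - [0, 0, -26]
    - [0, 0, -18]
    - [0, 0, -6]
    - [0, 0, 0]
    - [0, 0, 0]
    - [0, 0, 0]
    - [0, 0, 0]
    - [0, 0, 0]
    - [0, 0, 40]
    - [0, 0, 40]
    - [0, 0, 40]
    - [0, 0, 0]
  twist:
    - [0, 0, 0]
    - [0, 0, 0]
    - [0, 0, 0]
    - [0, 0, 0]
    - [0, 0, 0]
    - [0, 0, 0]
    - [0, 0, 0]
    - [0, 0, 0]
    - [0, 0, 0]
    - [0, 0, 0]
    - [0, 0, 0]
    - [0, 0, 0]
    - [0, 0, 0]
  grip: [0.4, 0.4, 0.4, 0.4, 0.4, 1, 1, 1, 1, 1, 1, 1, 1]

```text
t: 15.35
ee_pos: [0.4989, 0.1734, 0.1484]
orientation: [-0.001, 0.686, 0.727, 0.003]
force: [1.0, 0.0, -0.7]
opening: 0.0289
gripper_force: 60.1
```

Call:
play_rows:
  delta_pos:
    - [-1, -19, 9]
    - [-1, -19, 9]
    - [-1, -19, 9]
    - [-1, -19, 9]
    - [-1, -19, 9]
    - [-1, -19, 9]
    - [-1, -19, 9]
    - [-1, -19, 9]
    - [-2, -18, 9]
    - [-2, -18, 9]
    - [-2, -18, 9]
    - [-2, -17, 9]
    - [0, 0, 0]
    - [0, 0, 0]
    - [0, 0, 0]
    - [0, 0, 0]
    - [0, 0, 0]
  twist:
    - [0, 0, -6.7]
    - [0, 0, -6.7]
    - [0, 0, -6.7]
    - [0, 0, -6.7]
    - [0, 0, -6.7]
    - [0, 0, -6.7]
    - [0, 0, -6.7]
    - [0, 0, -6.7]
    - [0, 0, -6.7]
    - [0, 0, -6.7]
    - [0, 0, -6.7]
    - [0, 0, -6.7]
    - [0, 0, 0]
    - [0, 0, 0]
    - [0, 0, 0]
    - [0, 0, 0]
    - [0, 0, 0]
  grip: [1, 1, 1, 1, 1, 1, 1, 1, 1, 1, 1, 1, 1, 1, 1, 1, 1]

```text
t: 16.77
ee_pos: [0.4805, -0.0492, 0.2496]
orientation: [-0.002, 0.993, 0.114, 0.001]
force: [-0.7, 0.2, -1.6]
opening: 0.0288
gripper_force: 61.1
```

```bash
cat > held.py <<'E'
from h import *
s=env.read_state(); print(s['t'],s['ee_pos'],yaw(),s['qpos'].round(2),s['opening'],s['force'].round(1))
C,im=snap('wrist'); M=Rq(s['orientation']).as_matrix(); p=np.array(s['ee_pos'])
for d in env.outline_of('wrist','strip1'):
    e=d['extent']
    if 270<(e[0]+e[2])/2<370 and e[2]-e[0]<110:
        ys,xs=np.nonzero(d['mask']); 
        f=(M.T@(ray(C,((e[0]+e[2])/2,e[1]),p[2]-.001)-p)*1000).round(1); print('far end tool',f,e.round(),d['p'])
        for z in (0,):
            m=d['mask'].astype(bool); rr=[r for r in range(int(e[1])+15,int(e[1])+95,10)]
            mid=[(M.T@(ray(C,(np.nonzero(m[r])[0][[0,-1]].mean(),r),p[2]-.001)-p)*1000).round(1)[:2].tolist() for r in rr if m[r].any()]; print(mid)
E
python3 held.py
```

```text
16.7667 [ 0.48045724 -0.04919154  0.24961618] -76.89845210145005 [-0.76  0.52  1.11  2.18 -0.66  0.83 -0.57] 0.028778483628495072 [-0.7  0.2 -1.6]Traceback (most recent call last):
  File "held.py", line 8, in <module>
    f=(M.T@(ray(C,((e[0]+e[2])/2,e[1]),p[2]-.001)-p)*1000).round(1); print('far end tool',f,e.round(),d['p'])
                                                                                            ^^^^^^^
AttributeError: 'list' object has no attribute 'round'. Did you mean: 'count'?
```

```bash
sed -i 's/e.round()/np.round(e)/' held.py; python3 held.py
```

```text
16.8667 [ 0.48047966 -0.04951437  0.24967836] -76.94635905052218 [-0.76  0.52  1.11  2.18 -0.66  0.83 -0.57] 0.02836024072767097 [ 0.5  0.9 -1.4]
far end tool [84.9  2.6  1.2] [277.  95. 370. 307.] 0.88
[[79.1, 2.0], [74.9, 2.2], [70.7, 2.2], [66.4, 2.2], [62.0, 2.4], [57.5, 2.2], [52.8, 2.0], [48.1, 1.8]]
```

Run:
```python
from h import *
C,im=snap('wrist','w10.png')
b=env.capture('scene')
x=cv2.resize(im[60:300,170:470],(500,400)); y=cv2.resize(b[150:290,220:395],(500,400))
cv2.imwrite('pics/w10c.png',np.hstack([x])[:,:,::-1]); cv2.imwrite('pics/s10c.png',y[:,:,::-1])
cv2.imwrite('pics/j10.png',np.vstack([cv2.resize(x,(375,300)),cv2.resize(y,(375,300))])[:,:,::-1])
```

```text
(no output)
```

View pics/j10.png

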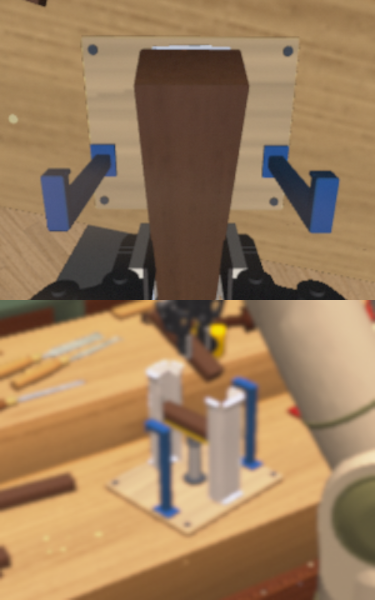

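Call:
play_rows:
  delta_pos:
    - [1, 19, 0]
    - [1, 19, 0]
    - [1, 19, 0]
    - [1, 19, 0]
    - [1, 19, 0]
    - [1, 19, 0]
    - [1, 19, -20]
    - [1, 18, -25]
    - [2, 18, -25]
    - [2, 18, -25]
    - [2, 18, -25]
    - [2, 18, -25]
    - [0, 0, -20]
    - [0, 0, 0]
    - [0, 0, 0]
  twist:
    - [0, 0, 6.7]
    - [0, 0, 6.7]
    - [0, 0, 6.7]
    - [0, 0, 6.7]
    - [0, 0, 6.7]
    - [0, 0, 6.7]
    - [0, 0, 6.7]
    - [0, 0, 6.7]
    - [0, 0, 6.7]
    - [0, 0, 6.7]
    - [0, 0, 6.7]
    - [0, 0, 6.7]
    - [0, 0, 0]
    - [0, 0, 0]
    - [0, 0, 0]
  grip: [1, 1, 1, 1, 1, 1, 1, 1, 1, 1, 1, 1, 1, 1, 1]

```text
t: 18.32
ee_pos: [0.4962, 0.1721, 0.0844]
orientation: [-0.002, 0.687, 0.727, -0.002]
force: [-0.2, -0.6, -0.9]
opening: 0.0287
gripper_force: 61.0
```

Call:
play_rows:
  delta_pos:
    - [0, 0, 0]
    - [0, 0, -6]
    - [0, 0, -6]
    - [0, 0, -6]
    - [0, 0, -6]
    - [0, 0, -6]
    - [0, 0, -6]
    - [0, 0, -6]
    - [0, 0, 0]
  twist:
    - [0, 0, 0]
    - [0, 0, 0]
    - [0, 0, 0]
    - [0, 0, 0]
    - [0, 0, 0]
    - [0, 0, 0]
    - [0, 0, 0]
    - [0, 0, 0]
    - [0, 0, 0]
  grip: [1, 1, 1, 1, 1, 1, 1, 1, 1]
  grip_force: 20

```text
t: 19.07
ee_pos: [0.4961, 0.1752, 0.0425]
orientation: [-0.004, 0.685, 0.728, 0.0]
force: [-4.0, 7.5, 13.4]
opening: 0.0286
gripper_force: 63.9
```

Call:
play_rows:
  delta_pos:
    - [0, 0, -4]
    - [0, 0, -4]
    - [0, 0, -4]
    - [0, 0, 0]
    - [0, 0, 0]
    - [0, 0, 0]
    - [0, 0, 0]
    - [0, 0, 30]
    - [0, 0, 40]
    - [0, 0, 0]
    - [0, 0, 0]
  twist:
    - [0, 0, 0]
    - [0, 0, 0]
    - [0, 0, 0]
    - [0, 0, 0]
    - [0, 0, 0]
    - [0, 0, 0]
    - [0, 0, 0]
    - [0, 0, 0]
    - [0, 0, 0]
    - [0, 0, 0]
    - [0, 0, 0]
  grip: [1, 1, 1, 0.3, 0.3, 0.4, 0.4, 0.4, 0.4, 0.4, 0.4]

```text
t: 19.98
ee_pos: [0.4974, 0.1731, 0.1025]
orientation: [-0.001, 0.686, 0.728, 0.001]
force: [-0.2, 0.3, 0.1]
opening: 0.0509
gripper_force: 0.0
```

```bash
python3 look.py
python3 - <<'E'
from h import *
C,im=snap('top')
for r in rects('top',C,'bar',.01): print('bar',*r)
E
```

```text
19.9833 [0.4973791  0.17312171 0.1024553 ] 3.373445674510892 [-0.74  0.64  0.45  2.19 -0.66  0.44  0.29] 0.05087197986064754
0.81 [462. 292.] [43. 31.] 87.2 [252.   2. 304.  74.] tool [120.5 -28.3]
0.75 [562. 295.] [35. 47.] -84.4 [398.   0. 458.  82.] tool [117.6  71.7]
0.65 [585. 180.] [140.  38.] 84.0 [393. 111. 483. 282.] tool [ 1.5 87.9]
0.6 [495. 196.] [ 31. 139.] -86.4 [296.  81. 341. 262.] tool [22.7 -1. ]
bar 0.93 [ 483. -327.] [195.  62.] 20.2 [382. 182. 398. 236.]
```

Call:
play_rows:
  delta_pos:
    - [-1, 22, -26]
    - [0, 0, -26]
    - [0, 0, -20]
    - [0, 0, -8]
    - [0, 0, 0]
    - [0, 0, 0]
    - [0, 0, 0]
    - [0, 0, 0]
    - [0, 0, 0]
    - [0, 0, 40]
    - [0, 0, 40]
    - [0, 0, 40]
    - [0, 0, 0]
  twist:
    - [0, 0, 0]
    - [0, 0, 0]
    - [0, 0, 0]
    - [0, 0, 0]
    - [0, 0, 0]
    - [0, 0, 0]
    - [0, 0, 0]
    - [0, 0, 0]
    - [0, 0, 0]
    - [0, 0, 0]
    - [0, 0, 0]
    - [0, 0, 0]
    - [0, 0, 0]
  grip: [0.4, 0.4, 0.4, 0.4, 0.4, 1, 1, 1, 1, 1, 1, 1, 1]
  grip_force: 80

```text
t: 21.27
ee_pos: [0.4979, 0.1954, 0.1472]
orientation: [-0.001, 0.686, 0.727, 0.003]
force: [0.1, 0.6, -2.0]
opening: 0.0283
gripper_force: 79.8
```

Call:
play_rows:
  delta_pos:
    - [-1, -20, 9]
    - [-1, -20, 9]
    - [-1, -20, 9]
    - [-1, -20, 9]
    - [-1, -20, 9]
    - [-1, -20, 9]
    - [-1, -20, 9]
    - [-1, -20, 9]
    - [-2, -21, 9]
    - [-2, -21, 9]
    - [-2, -21, 9]
    - [-2, -22, 9]
    - [0, 0, 0]
    - [0, 0, 0]
    - [0, 0, 0]
    - [0, 0, 0]
    - [0, 0, 0]
  twist:
    - [0, 0, -6.7]
    - [0, 0, -6.7]
    - [0, 0, -6.7]
    - [0, 0, -6.7]
    - [0, 0, -6.7]
    - [0, 0, -6.7]
    - [0, 0, -6.7]
    - [0, 0, -6.7]
    - [0, 0, -6.7]
    - [0, 0, -6.7]
    - [0, 0, -6.7]
    - [0, 0, -6.7]
    - [0, 0, 0]
    - [0, 0, 0]
    - [0, 0, 0]
    - [0, 0, 0]
    - [0, 0, 0]
  grip: [1, 1, 1, 1, 1, 1, 1, 1, 1, 1, 1, 1, 1, 1, 1, 1, 1]

```text
t: 22.68
ee_pos: [0.4794, -0.0491, 0.2486]
orientation: [-0.002, 0.993, 0.114, 0.001]
force: [-0.7, 0.1, -1.2]
opening: 0.0282
gripper_force: 79.6
```

```bash
python3 held.py
```

```text
22.6833 [ 0.4794326  -0.04909217  0.2485906 ] -76.8989544904113 [-0.77  0.54  1.14  2.18 -0.68  0.84 -0.53] 0.028233034365700925 [-0.7  0.1 -1.2]
far end tool [78.   2.4  1.1] [306. 112. 339. 121.] 0.67
[]
far end tool [74.2  1.   1.1] [285. 122. 354. 346.] 0.6
[[68.1, 0.4], [63.8, 0.4], [59.3, 0.6], [54.7, 0.9], [50.0, 0.6], [45.2, 0.6], [40.3, 0.9], [35.2, 0.6]]
```

Call:
play_rows:
  delta_pos:
    - [-1, -2.2, 0]
    - [0, 0, 0]
    - [0, 0, -15]
    - [0, 0, -15]
    - [0, 0, -15]
    - [0, 0, -8]
    - [0, 0, -8]
    - [0, 0, -8]
    - [0, 0, -8]
    - [0, 0, -8]
    - [0, 0, -8]
    - [0, 0, -7]
    - [0, 0, 0]
    - [0, 0, 0]
  twist:
    - [0, 0, 0]
    - [0, 0, 0]
    - [0, 0, 0]
    - [0, 0, 0]
    - [0, 0, 0]
    - [0, 0, 0]
    - [0, 0, 0]
    - [0, 0, 0]
    - [0, 0, 0]
    - [0, 0, 0]
    - [0, 0, 0]
    - [0, 0, 0]
    - [0, 0, 0]
    - [0, 0, 0]
  grip: [1, 1, 1, 1, 1, 1, 1, 1, 1, 1, 1, 1, 1, 1]

```text
t: 23.95
ee_pos: [0.4784, -0.0524, 0.1486]
orientation: [-0.002, 0.994, 0.113, 0.001]
force: [-0.2, -0.4, -1.3]
opening: 0.0282
gripper_force: 79.6
```

Call:
play_rows:
  delta_pos:
    - [0, 0, -4]
    - [0, 0, -4]
    - [0, 0, 0]
    - [0, 0, 0]
    - [0, 0, 0]
    - [0, 0, 0]
    - [0, 0, 5]
    - [0, 0, 30]
    - [0, 0, 35]
    - [0, 0, 35]
    - [0, 0, 10]
    - [0, 0, 0]
    - [0, 0, 0]
  twist:
    - [0, 0, 0]
    - [0, 0, 0]
    - [0, 0, 0]
    - [0, 0, 0]
    - [0, 0, 0]
    - [0, 0, 0]
    - [0, 0, 0]
    - [0, 0, 0]
    - [0, 0, 0]
    - [0, 0, 0]
    - [0, 0, 0]
    - [0, 0, 0]
    - [0, 0, 0]
  grip: [1, 1, 1, 0.4, 0.4, 0.4, 0.4, 0.4, 0.4, 0.4, 0.4, 0.4, 0.4]

```text
t: 25.03
ee_pos: [0.4786, -0.0518, 0.2561]
orientation: [-0.002, 0.994, 0.113, 0.002]
force: [-0.4, 0.2, -0.5]
opening: 0.0508
gripper_force: 0.0
```

Run:
```python
from h import *
s=env.read_state(); print(s['ee_pos'],s['force'].round(1),s['opening'])
C,im=snap('wrist','w11.png'); M=Rq(s['orientation']).as_matrix()
for d in env.outline_of('wrist','strip1'):
    e=d['extent']; print(np.round(e),round(d['p'],2),d['mask'].sum())
    if 280<(e[0]+e[2])/2<360 and d['mask'].sum()>2000:
        for z in (.12,.13,.14): 
            cs=np.argwhere(d['mask'])[:,::-1]; P=np.array([ray(C,c,z)[:2]*1000 for c in cs],np.float32); print(z,cv2.minAreaRect(P))
```

```text
[ 0.47859471 -0.05177577  0.25613223] [-0.4  0.2 -0.5] 0.05084953690618585
[301. 112. 340. 259.] 0.87 4863
0.12 ((475.6688232421875, -53.49292755126953), (150.34286499023438, 33.27000427246094), 13.584650993347168)
0.13 ((478.95233154296875, -52.763572692871094), (144.55833435058594, 31.98992156982422), 13.584646224975586)
0.14 ((482.23602294921875, -52.03424072265625), (138.77381896972656, 30.709836959838867), 13.584650993347168)
[ 0.  3. 69. 43.] 0.8 2200
[  0.  90.  74. 132.] 0.79 2050
[ 76.   0. 210.  65.] 0.78 3787
```

Call:
play_rows:
  delta_pos:
    - [9, 21, 0]
    - [9, 21, 0]
    - [10, 21, 0]
    - [10, 21, 0]
    - [10, 21, 0]
    - [10, 21, -20]
    - [10, 21, -22]
    - [10, 21, -24]
    - [10, 21, -24]
    - [10, 21, -24]
    - [9, 21, -24]
    - [0, 0, -6]
    - [0, 0, 0]
    - [0, 0, 0]
    - [0, 0, 0]
  twist:
    - [0, 0, 6.45]
    - [0, 0, 6.45]
    - [0, 0, 6.45]
    - [0, 0, 6.45]
    - [0, 0, 6.45]
    - [0, 0, 6.45]
    - [0, 0, 6.45]
    - [0, 0, 6.45]
    - [0, 0, 6.45]
    - [0, 0, 6.45]
    - [0, 0, 6.45]
    - [0, 0, 0]
    - [0, 0, 0]
    - [0, 0, 0]
    - [0, 0, 0]
  grip: [0.4, 0.4, 0.4, 0.4, 0.4, 0.4, 0.4, 0.4, 0.4, 0.4, 0.4, 0.4, 0.4, 0.4, 0.4]

```text
t: 26.38
ee_pos: [0.5854, 0.1771, 0.1123]
orientation: [-0.002, 0.745, 0.667, -0.001]
force: [-0.3, -0.7, 1.2]
opening: 0.0514
gripper_force: 0.0
```

```bash
python3 look.py
```

```text
26.3833 [0.58542323 0.17711924 0.11226578] -6.264461959715718 [-0.75  0.72  0.57  2.   -0.66  0.62  0.15] 0.051402652184183176
0.89 [589. 181.] [139.  30.] 83.9 [303. 111. 345. 272.] tool [4.1 3.5]
0.85 [565. 300.] [31. 56.] -82.9 [235.   0. 299.  88.] tool [119.8 -33.4]
0.71 [467. 304.] [63. 40.] 86.5 [ 88.   2. 168. 100.] tool [ 113.  -131.2]
```

Call:
play_rows:
  delta_pos:
    - [4, 5.5, -28]
    - [0, 0, -28]
    - [0, 0, -24]
    - [0, 0, -10]
    - [0, 0, 0]
    - [0, 0, 0]
    - [0, 0, 0]
    - [0, 0, 0]
    - [0, 0, 0]
    - [0, 0, 40]
    - [0, 0, 40]
    - [0, 0, 40]
    - [0, 0, 0]
  twist:
    - [0, 0, 0]
    - [0, 0, 0]
    - [0, 0, 0]
    - [0, 0, 0]
    - [0, 0, 0]
    - [0, 0, 0]
    - [0, 0, 0]
    - [0, 0, 0]
    - [0, 0, 0]
    - [0, 0, 0]
    - [0, 0, 0]
    - [0, 0, 0]
    - [0, 0, 0]
  grip: [0.4, 0.4, 0.4, 0.4, 0.4, 1, 1, 1, 1, 1, 1, 1, 1]

```text
t: 27.57
ee_pos: [0.5928, 0.1843, 0.1495]
orientation: [-0.0, 0.744, 0.668, 0.004]
force: [2.0, -0.7, -1.5]
opening: 0.0283
gripper_force: 79.8
```

Call:
play_rows:
  delta_pos:
    - [-9, -21, 10]
    - [-10, -21, 10]
    - [-10, -21, 10]
    - [-10, -21, 10]
    - [-10, -21, 10]
    - [-10, -21, 10]
    - [-10, -21, 10]
    - [-10, -21, 10]
    - [-10, -21, 10]
    - [-10, -22, 10]
    - [-9, -22, 10]
    - [0, 0, 0]
    - [0, 0, 0]
    - [0, 0, 0]
    - [0, 0, 0]
    - [0, 0, 0]
  twist:
    - [0, 0, -6.45]
    - [0, 0, -6.45]
    - [0, 0, -6.45]
    - [0, 0, -6.45]
    - [0, 0, -6.45]
    - [0, 0, -6.45]
    - [0, 0, -6.45]
    - [0, 0, -6.45]
    - [0, 0, -6.45]
    - [0, 0, -6.45]
    - [0, 0, -6.45]
    - [0, 0, 0]
    - [0, 0, 0]
    - [0, 0, 0]
    - [0, 0, 0]
    - [0, 0, 0]
  grip: [1, 1, 1, 1, 1, 1, 1, 1, 1, 1, 1, 1, 1, 1, 1, 1]

```text
t: 28.9
ee_pos: [0.4817, -0.0479, 0.2516]
orientation: [-0.002, 0.993, 0.114, 0.001]
force: [0.6, 0.2, -1.3]
opening: 0.0279
gripper_force: 79.7
```

```bash
python3 held.py
```

```text
28.9 [ 0.48168762 -0.04790445  0.25164283] -76.90368828058837 [-0.78  0.54  1.15  2.18 -0.68  0.85 -0.54] 0.027913264084623485 [ 0.6  0.2 -1.3]
far end tool [69.3  1.   1.1] [286. 133. 353. 344.] 0.96
[[62.9, 1.1], [58.4, 1.1], [53.8, 1.1], [49.0, 1.1], [44.2, 0.9], [39.3, 1.1], [34.2, 1.1], [29.0, 1.1]]
far end tool [76.8  2.9  1.2] [302. 116. 345. 137.] 0.57
[[70.7, 2.6]]
```

Call:
play_rows:
  delta_pos:
    - [1, -2.6, 0]
    - [0, 0, 0]
    - [0, 0, -15]
    - [0, 0, -15]
    - [0, 0, -15]
    - [0, 0, -8]
    - [0, 0, -8]
    - [0, 0, -8]
    - [0, 0, -8]
    - [0, 0, -8]
    - [0, 0, 0]
    - [0, 0, 0]
  twist:
    - [0, 0, 0]
    - [0, 0, 0]
    - [0, 0, 0]
    - [0, 0, 0]
    - [0, 0, 0]
    - [0, 0, 0]
    - [0, 0, 0]
    - [0, 0, 0]
    - [0, 0, 0]
    - [0, 0, 0]
    - [0, 0, 0]
    - [0, 0, 0]
  grip: [1, 1, 1, 1, 1, 1, 1, 1, 1, 1, 1, 1]

```text
t: 30.0
ee_pos: [0.4824, -0.0515, 0.1667]
orientation: [-0.002, 0.994, 0.113, 0.001]
force: [-0.4, 0.3, 0.5]
opening: 0.028
gripper_force: 79.7
```

Call:
play_rows:
  delta_pos:
    - [0, 0, -4]
    - [0, 0, -4]
    - [0, 0, -3]
    - [0, 0, 0]
    - [0, 0, 0]
  twist:
    - [0, 0, 0]
    - [0, 0, 0]
    - [0, 0, 0]
    - [0, 0, 0]
    - [0, 0, 0]
  grip: [1, 1, 1, 1, 1]

```text
t: 30.42
ee_pos: [0.4825, -0.0514, 0.1558]
orientation: [-0.002, 0.994, 0.113, 0.001]
force: [-0.2, 0.7, -0.6]
opening: 0.0283
gripper_force: 79.8
```

Call:
play_rows:
  delta_pos:
    - [0, 0, 0]
    - [0, 0, 0]
    - [0, 0, 0]
    - [0, 0, 0]
    - [0, 0, 5]
    - [0, 0, 30]
    - [0, 0, 30]
    - [0, 0, 30]
    - [0, 0, 0]
    - [0, 0, 0]
  twist:
    - [0, 0, 0]
    - [0, 0, 0]
    - [0, 0, 0]
    - [0, 0, 0]
    - [0, 0, 0]
    - [0, 0, 0]
    - [0, 0, 0]
    - [0, 0, 0]
    - [0, 0, 0]
    - [0, 0, 0]
  grip: [0.4, 0.4, 0.4, 0.4, 0.4, 0.4, 0.4, 0.4, 0.4, 0.4]

```text
t: 31.25
ee_pos: [0.4832, -0.0513, 0.2523]
orientation: [-0.002, 0.994, 0.113, 0.002]
force: [-0.8, 0.2, -0.3]
opening: 0.0513
gripper_force: 0.0
```

```bash
cat > pile.py <<'E'
from h import *
s=env.read_state(); print(s['ee_pos'],s['force'].round(1),s['opening'])
C,im=snap('wrist','pile_%d.png'%int(s['t']*10))
for d in env.outline_of('wrist','strip1'):
    e=d['extent']; print(np.round(e),round(d['p'],2),d['mask'].sum())
    if 280<(e[0]+e[2])/2<360 and d['mask'].sum()>2000:
        for z in (.13,.14,.15,.16,.17,.18): 
            cs=np.argwhere(d['mask'])[:,::-1]; P=np.array([ray(C,c,z)[:2]*1000 for c in cs],np.float32); print(z,np.round(cv2.minAreaRect(P)[0]),np.round(cv2.minAreaRect(P)[1]),cv2.minAreaRect(P)[2])
E
python3 pile.py
```

```text
[ 0.48317063 -0.05129733  0.2523118 ] [-0.8  0.2 -0.3] 0.05126146696228878
[ 0.  9. 69. 49.] 0.86 2097
[302. 121. 338. 273.] 0.81 5338
0.13 [473. -54.] [152.  33.] 13.026862144470215
0.14 [476. -54.] [146.  31.] 13.026854515075684
0.15 [480. -53.] [140.  30.] 13.026861190795898
0.16 [484. -52.] [134.  29.] 13.026857376098633
0.17 [488. -51.] [128.  27.] 13.026865005493164
0.18 [492. -50.] [121.  26.] 13.026854515075684
[  0.  93.  75. 136.] 0.74 2101
```

Call:
play_rows:
  delta_pos:
    - [-1, 35, 0]
    - [-1, 35, 0]
    - [-2, 36, 0]
    - [-2, 36, 0]
    - [-2, 36, 0]
    - [-2, 36, -10]
    - [-2, 36, -24]
    - [-2, 36, -28]
    - [-2, 36, -28]
    - [-2, 36, -28]
    - [-2, 36, -24]
    - [0, 0, 0]
    - [0, 0, 0]
    - [0, 0, 0]
    - [0, 0, 0]
    - [0, 0, 0]
  twist:
    - [0, 0, 6.7]
    - [0, 0, 6.7]
    - [0, 0, 6.7]
    - [0, 0, 6.7]
    - [0, 0, 6.7]
    - [0, 0, 6.7]
    - [0, 0, 6.7]
    - [0, 0, 6.7]
    - [0, 0, 6.7]
    - [0, 0, 6.7]
    - [0, 0, 6.7]
    - [0, 0, 0]
    - [0, 0, 0]
    - [0, 0, 0]
    - [0, 0, 0]
    - [0, 0, 0]
  grip: [0.4, 0.4, 0.4, 0.4, 0.4, 0.4, 0.4, 0.4, 0.4, 0.4, 0.4, 0.4, 0.4, 0.4, 0.4, 0.4]

```text
t: 32.68
ee_pos: [0.4636, 0.3292, 0.1186]
orientation: [-0.002, 0.728, 0.685, -0.0]
force: [-0.4, -0.4, -0.3]
opening: 0.0511
gripper_force: 0.0
```

```bash
python3 look.py
```

```text
32.6833 [0.46364901 0.3291779  0.11859017] -3.4805100559017137 [-1.1   0.68  0.59  2.09 -0.7   0.58 -0.06] 0.05111455012043025
0.96 [464. 343.] [139.  30.] 86.9 [300.  97. 338. 259.] tool [13.6 -0.2]
0.8 [556. 343.] [ 36. 140.] -83.2 [402.  88. 453. 258.] tool [19.2 91.7]
```

Call:
play_rows:
  delta_pos:
    - [1, 15.5, -28]
    - [0, 0, -28]
    - [0, 0, -28]
    - [0, 0, -12]
    - [0, 0, 0]
    - [0, 0, 0]
    - [0, 0, 0]
    - [0, 0, 0]
    - [0, 0, 0]
    - [0, 0, 40]
    - [0, 0, 40]
    - [0, 0, 40]
    - [0, 0, 0]
  twist:
    - [0, 0, 0]
    - [0, 0, 0]
    - [0, 0, 0]
    - [0, 0, 0]
    - [0, 0, 0]
    - [0, 0, 0]
    - [0, 0, 0]
    - [0, 0, 0]
    - [0, 0, 0]
    - [0, 0, 0]
    - [0, 0, 0]
    - [0, 0, 0]
    - [0, 0, 0]
  grip: [0.4, 0.4, 0.4, 0.4, 0.4, 1, 1, 1, 1, 1, 1, 1, 1]

```text
t: 33.87
ee_pos: [0.4669, 0.347, 0.149]
orientation: [-0.002, 0.728, 0.686, 0.004]
force: [0.7, 0.4, -0.5]
opening: 0.0282
gripper_force: 79.9
```

Call:
play_rows:
  delta_pos:
    - [1, -28, 9]
    - [1, -28, 9]
    - [1, -28, 9]
    - [1, -28, 9]
    - [1, -28, 9]
    - [1, -28, 9]
    - [2, -28, 9]
    - [2, -28, 9]
    - [2, -28, 9]
    - [2, -28, 9]
    - [1, -28, 9]
    - [1, -28, 9]
    - [1, -28, 5]
    - [1, -28, 0]
    - [0, 0, 0]
    - [0, 0, 0]
    - [0, 0, 0]
    - [0, 0, 0]
    - [0, 0, 0]
  twist:
    - [0, 0, -5.25]
    - [0, 0, -5.25]
    - [0, 0, -5.25]
    - [0, 0, -5.25]
    - [0, 0, -5.25]
    - [0, 0, -5.25]
    - [0, 0, -5.25]
    - [0, 0, -5.25]
    - [0, 0, -5.25]
    - [0, 0, -5.25]
    - [0, 0, -5.25]
    - [0, 0, -5.25]
    - [0, 0, -5.25]
    - [0, 0, -5.25]
    - [0, 0, 0]
    - [0, 0, 0]
    - [0, 0, 0]
    - [0, 0, 0]
    - [0, 0, 0]
  grip: [1, 1, 1, 1, 1, 1, 1, 1, 1, 1, 1, 1, 1, 1, 1, 1, 1, 1, 1]

```text
t: 35.45
ee_pos: [0.4822, -0.0449, 0.255]
orientation: [-0.002, 0.993, 0.116, 0.001]
force: [0.7, -0.5, -1.7]
opening: 0.0282
gripper_force: 79.7
```

```bash
python3 held.py
```

```text
35.45 [ 0.48217154 -0.04486433  0.25497332] -76.69173775022472 [-0.79  0.54  1.16  2.17 -0.68  0.86 -0.54] 0.028223749104504783 [ 0.7 -0.5 -1.7]
far end tool [74.7  4.8  1.2] [309. 120. 347. 132.] 0.88
[]
far end tool [70.4  2.1  1.2] [290. 131. 353. 345.] 0.68
[[64.2, 0.9], [59.7, 0.9], [55.1, 1.3], [50.5, 1.1], [45.7, 0.9], [40.7, 1.1], [35.7, 0.8], [30.5, 0.8]]
```

Call:
play_rows:
  delta_pos:
    - [-0.6, -6.1, 0]
    - [0, 0, 0]
    - [0, 0, 0]
    - [0, 0, -15]
    - [0, 0, -15]
    - [0, 0, -10]
    - [0, 0, -8]
    - [0, 0, -8]
    - [0, 0, -8]
    - [0, 0, -8]
    - [0, 0, -5]
    - [0, 0, 0]
    - [0, 0, 0]
  twist:
    - [0, 0, -0.3]
    - [0, 0, 0]
    - [0, 0, 0]
    - [0, 0, 0]
    - [0, 0, 0]
    - [0, 0, 0]
    - [0, 0, 0]
    - [0, 0, 0]
    - [0, 0, 0]
    - [0, 0, 0]
    - [0, 0, 0]
    - [0, 0, 0]
    - [0, 0, 0]
  grip: [1, 1, 1, 1, 1, 1, 1, 1, 1, 1, 1, 1, 1]

```text
t: 36.63
ee_pos: [0.4816, -0.0523, 0.178]
orientation: [-0.002, 0.994, 0.112, 0.001]
force: [-0.0, 0.1, -0.8]
opening: 0.0284
gripper_force: 79.7
```

Call:
play_rows:
  delta_pos:
    - [0, 0, -4]
    - [0, 0, -4]
    - [0, 0, 0]
    - [0, 0, 0]
  twist:
    - [0, 0, 0]
    - [0, 0, 0]
    - [0, 0, 0]
    - [0, 0, 0]
  grip: [1, 1, 1, 1]

```text
t: 36.97
ee_pos: [0.4816, -0.0521, 0.17]
orientation: [-0.002, 0.994, 0.112, 0.001]
force: [0.3, -0.5, -0.3]
opening: 0.0284
gripper_force: 79.8
```

Call:
play_rows:
  delta_pos:
    - [0, 0, 0]
    - [0, 0, 0]
    - [0, 0, 0]
    - [0, 0, 0]
    - [0, 0, 5]
    - [0, 0, 25]
    - [0, 0, 30]
    - [0, 0, 30]
    - [0, 0, 0]
    - [0, 0, 0]
  twist:
    - [0, 0, 0]
    - [0, 0, 0]
    - [0, 0, 0]
    - [0, 0, 0]
    - [0, 0, 0]
    - [0, 0, 0]
    - [0, 0, 0]
    - [0, 0, 0]
    - [0, 0, 0]
    - [0, 0, 0]
  grip: [0.4, 0.4, 0.4, 0.4, 0.4, 0.4, 0.4, 0.4, 0.4, 0.4]

```text
t: 37.8
ee_pos: [0.4822, -0.0521, 0.2614]
orientation: [-0.002, 0.994, 0.112, 0.002]
force: [0.4, 1.4, 0.3]
opening: 0.0513
gripper_force: 0.0
```

```bash
python3 pile.py
```

```text
[ 0.482246   -0.0520683   0.26143325] [0.4 1.4 0.3] 0.051275095156327256
[ 0.  8. 74. 50.] 0.76 2337
[300. 120. 340. 277.] 0.58 5711
0.13 [467. -56.] [163.  36.] 13.062759399414062
0.14 [471. -55.] [157.  35.] 13.062509536743164
0.15 [475. -54.] [151.  33.] 13.062750816345215
0.16 [479. -54.] [144.  32.] 13.062728881835938
0.17 [483. -53.] [138.  31.] 13.062795639038086
0.18 [486. -52.] [131.  29.] 13.062687873840332
[304. 118. 323. 121.] 0.46 35
[302. 113. 337. 121.] 0.42 91
```

Call:
play_rows:
  delta_pos:
    - [5, 28, 0]
    - [5, 28, 0]
    - [5, 28, 0]
    - [5, 28, 0]
    - [5, 28, 0]
    - [5, 28, 0]
    - [5, 28, -10]
    - [5, 28, -15]
    - [5, 28, -20]
    - [6, 28, -20]
    - [6, 28, -20]
    - [6, 28, -20]
    - [6, 28, -20]
    - [6, 28, -15]
    - [0, 0, 0]
    - [0, 0, 0]
    - [0, 0, 0]
    - [0, 0, 0]
  twist:
    - [0, 0, 6]
    - [0, 0, 6]
    - [0, 0, 6]
    - [0, 0, 6]
    - [0, 0, 6]
    - [0, 0, 6]
    - [0, 0, 6]
    - [0, 0, 6]
    - [0, 0, 6]
    - [0, 0, 6]
    - [0, 0, 6]
    - [0, 0, 6]
    - [0, 0, 6]
    - [0, 0, 6]
    - [0, 0, 0]
    - [0, 0, 0]
    - [0, 0, 0]
    - [0, 0, 0]
  grip: [0.4, 0.4, 0.4, 0.4, 0.4, 0.4, 0.4, 0.4, 0.4, 0.4, 0.4, 0.4, 0.4, 0.4, 0.4, 0.4, 0.4, 0.4]

```text
t: 39.4
ee_pos: [0.5567, 0.3382, 0.1201]
orientation: [-0.002, 0.665, 0.747, -0.001]
force: [-0.1, -0.7, 0.0]
opening: 0.0513
gripper_force: 0.0
```

```bash
python3 look.py
```

```text
39.4 [0.55668265 0.33819021 0.12010813] 6.709852173711363 [-0.99  0.74  0.57  1.9  -0.62  0.69  0.08] 0.0513041838396373
0.88 [559. 343.] [ 30. 139.] -83.2 [303. 108. 341. 268.] tool [4.3 3.3]
```

Call:
play_rows:
  delta_pos:
    - [2, 6.5, -28]
    - [0, 0, -28]
    - [0, 0, -28]
    - [0, 0, -14]
    - [0, 0, 0]
    - [0, 0, 0]
    - [0, 0, 0]
    - [0, 0, 0]
    - [0, 0, 0]
    - [0, 0, 40]
    - [0, 0, 40]
    - [0, 0, 40]
    - [0, 0, 0]
  twist:
    - [0, 0, 0]
    - [0, 0, 0]
    - [0, 0, 0]
    - [0, 0, 0]
    - [0, 0, 0]
    - [0, 0, 0]
    - [0, 0, 0]
    - [0, 0, 0]
    - [0, 0, 0]
    - [0, 0, 0]
    - [0, 0, 0]
    - [0, 0, 0]
    - [0, 0, 0]
  grip: [0.4, 0.4, 0.4, 0.4, 0.4, 1, 1, 1, 1, 1, 1, 1, 1]

```text
t: 40.58
ee_pos: [0.5621, 0.3473, 0.1501]
orientation: [-0.001, 0.664, 0.748, 0.005]
force: [0.8, -0.3, -1.1]
opening: 0.0278
gripper_force: 79.8
```

Call:
play_rows:
  delta_pos:
    - [-5, -28, 9]
    - [-5, -28, 9]
    - [-5, -28, 9]
    - [-5, -28, 9]
    - [-5, -28, 9]
    - [-5, -28, 9]
    - [-6, -28, 9]
    - [-6, -28, 9]
    - [-6, -28, 9]
    - [-6, -28, 9]
    - [-6, -28, 9]
    - [-6, -28, 9]
    - [-6, -29, 9]
    - [-5, -29, 0]
    - [0, 0, 0]
    - [0, 0, 0]
    - [0, 0, 0]
    - [0, 0, 0]
    - [0, 0, 0]
  twist:
    - [0, 0, -6]
    - [0, 0, -6]
    - [0, 0, -6]
    - [0, 0, -6]
    - [0, 0, -6]
    - [0, 0, -6]
    - [0, 0, -6]
    - [0, 0, -6]
    - [0, 0, -6]
    - [0, 0, -6]
    - [0, 0, -6]
    - [0, 0, -6]
    - [0, 0, -6]
    - [0, 0, -6]
    - [0, 0, 0]
    - [0, 0, 0]
    - [0, 0, 0]
    - [0, 0, 0]
    - [0, 0, 0]
  grip: [1, 1, 1, 1, 1, 1, 1, 1, 1, 1, 1, 1, 1, 1, 1, 1, 1, 1, 1]

```text
t: 42.17
ee_pos: [0.4818, -0.0465, 0.2589]
orientation: [-0.002, 0.994, 0.113, 0.001]
force: [0.4, 0.5, -0.4]
opening: 0.0278
gripper_force: 79.6
```

```bash
python3 held.py
```

```text
42.1667 [ 0.48179386 -0.04651056  0.25891403] -76.97939398206339 [-0.8   0.53  1.17  2.17 -0.67  0.87 -0.55] 0.02778005497622701 [ 0.4  0.5 -0.4]
far end tool [70.   0.6  1.2] [286. 132. 350. 348.] 0.97
[[63.8, 1.3], [59.3, 0.9], [54.7, 1.1], [50.0, 1.3], [45.2, 1.3], [40.3, 1.1], [35.2, 0.8], [30.0, 1.1]]
far end tool [75.4  4.5  1.2] [310. 119. 345. 131.] 0.82
[]
far end tool [76.6  3.6  1.2] [309. 116. 342. 121.] 0.6
[]
```

Call:
play_rows:
  delta_pos:
    - [0.2, -4.7, 0]
    - [0, 0, 0]
    - [0, 0, 0]
    - [0, 0, -15]
    - [0, 0, -15]
    - [0, 0, -10]
    - [0, 0, -8]
    - [0, 0, -8]
    - [0, 0, -8]
    - [0, 0, -5]
    - [0, 0, 0]
    - [0, 0, 0]
  twist:
    - [0, 0, 0]
    - [0, 0, 0]
    - [0, 0, 0]
    - [0, 0, 0]
    - [0, 0, 0]
    - [0, 0, 0]
    - [0, 0, 0]
    - [0, 0, 0]
    - [0, 0, 0]
    - [0, 0, 0]
    - [0, 0, 0]
    - [0, 0, 0]
  grip: [1, 1, 1, 1, 1, 1, 1, 1, 1, 1, 1, 1]

```text
t: 43.27
ee_pos: [0.4819, -0.0525, 0.19]
orientation: [-0.002, 0.994, 0.112, 0.001]
force: [-0.7, 0.2, -1.6]
opening: 0.0277
gripper_force: 79.7
```

Call:
play_rows:
  delta_pos:
    - [0, 0, -4]
    - [0, 0, -4]
    - [0, 0, -4]
    - [0, 0, 0]
    - [0, 0, 0]
  twist:
    - [0, 0, 0]
    - [0, 0, 0]
    - [0, 0, 0]
    - [0, 0, 0]
    - [0, 0, 0]
  grip: [1, 1, 1, 1, 1]

```text
t: 43.68
ee_pos: [0.4819, -0.0524, 0.178]
orientation: [-0.002, 0.994, 0.112, 0.001]
force: [0.2, 0.1, 0.9]
opening: 0.028
gripper_force: 79.8
```

Call:
play_rows:
  delta_pos:
    - [0, 0, 0]
    - [0, 0, 0]
    - [0, 0, 0]
    - [0, 0, 0]
    - [0, 0, 5]
    - [0, 0, 25]
    - [0, 0, 30]
    - [0, 0, 30]
    - [0, 0, 0]
    - [0, 0, 0]
  twist:
    - [0, 0, 0]
    - [0, 0, 0]
    - [0, 0, 0]
    - [0, 0, 0]
    - [0, 0, 0]
    - [0, 0, 0]
    - [0, 0, 0]
    - [0, 0, 0]
    - [0, 0, 0]
    - [0, 0, 0]
  grip: [0.4, 0.4, 0.4, 0.4, 0.4, 0.4, 0.4, 0.4, 0.4, 0.4]

```text
t: 44.52
ee_pos: [0.4824, -0.0523, 0.2694]
orientation: [-0.002, 0.994, 0.112, 0.002]
force: [-0.6, 0.0, -1.3]
opening: 0.0506
gripper_force: 0.0
```

```bash
python3 pile.py
python3 - <<'E'
from h import *
C,im=snap('top')
for r in rects('top',C,'bar',.01): print('bar',*r)
for d in env.tip_of('top','bar'): print(d, ray(C,d['uv'],0))
C,im=snap('scene','s12.png')
E
```

```text
[ 0.48241077 -0.05227971  0.26942407] [-0.6  0.  -1.3] 0.05061967314828274
[298. 120. 337. 283.] 0.65 5905
0.13 [462. -58.] [171.  38.] 12.757436752319336
0.14 [466. -57.] [164.  37.] 12.757445335388184
0.15 [470. -56.] [158.  35.] 12.75744915008545
0.16 [473. -55.] [151.  34.] 12.757444381713867
0.17 [477. -54.] [145.  32.] 12.757445335388184
0.18 [481. -53.] [138.  31.] 12.7574462890625
[308. 115. 332. 118.] 0.56 58
bar 0.74 [ 500. -353.] [ 57. 196.] -7.2 [391. 179. 407. 234.]
{'uv': [397.7, 206.8], 'p': 0.69} [ 0.49237654 -0.35702582  0.        ]
```

Call:
play_rows:
  delta_pos:
    - [0, -20, 0]
    - [0, -20, 0]
    - [0, -20, 0]
    - [0, -20, 0]
    - [0, -20, 0]
    - [0, -20, 0]
    - [0, -20, 0]
    - [0, -20, 0]
    - [0, -20, 0]
    - [0, -20, 0]
    - [0, -20, 0]
    - [0, -20, 0]
    - [0, -20, 0]
    - [0, -15, 0]
    - [0, 0, 0]
    - [0, 0, 0]
    - [0, 0, 0]
  twist:
    - [0, 0, 6]
    - [0, 0, 6]
    - [0, 0, 6]
    - [0, 0, 6]
    - [0, 0, 6]
    - [0, 0, 6]
    - [0, 0, 6]
    - [0, 0, 6]
    - [0, 0, 6]
    - [0, 0, 6]
    - [0, 0, 6]
    - [0, 0, 6]
    - [0, 0, 6]
    - [0, 0, 6]
    - [0, 0, 0]
    - [0, 0, 0]
    - [0, 0, 0]
  grip: [0.4, 0.4, 0.4, 0.4, 0.4, 0.4, 0.4, 0.4, 0.4, 0.4, 0.4, 0.4, 0.4, 0.4, 0.4, 0.4, 0.4]

```text
t: 46.23
ee_pos: [0.4815, -0.3267, 0.2674]
orientation: [-0.003, 0.664, 0.747, -0.0]
force: [0.5, -0.0, 0.1]
opening: 0.0516
gripper_force: 0.0
```

Run:
```python
from h import *
s=env.read_state(); print(s['t'],s['ee_pos'],yaw(),s['qpos'].round(2))
C,im=snap('wrist','w13.png'); M=Rq(s['orientation']).as_matrix()
for r in rects('wrist',C,'bar',.01): print(*r)
for d in env.tip_of('wrist','bar'): print(d,ray(C,d['uv'],0))
hsv=cv2.cvtColor(im,cv2.COLOR_RGB2HSV); m=(((hsv[:,:,0]<6)|(hsv[:,:,0]>174))&(hsv[:,:,1]>190)&(hsv[:,:,2]>80)).astype(np.uint8)
n,l,st,ce=cv2.connectedComponentsWithStats(m); print(st[1:][st[1:,4]>60])
cv2.imwrite('pics/w13c.png',np.hstack([cv2.resize(im,(480,300))])[:,:,::-1])
b=cv2.imread('pics/s12.png'); y=cv2.resize(b[150:290,220:395],(375,300))
x=cv2.resize(cv2.imread('pics/w13.png')[40:300,150:475],(375,300))
cv2.imwrite('pics/j13.png',np.hstack([x,y]))
```

```text
46.2333 [ 0.4814913  -0.3266763   0.26744149] 6.717486126487344 [ 0.07  0.47  0.63  1.94 -0.36  0.85  1.  ]
0.88 [ 498. -352.] [208.  63.] 6.8 [257. 158. 405. 203.]
{'uv': [329.1, 181.6], 'p': 0.94} [ 0.49728377 -0.35751654  0.        ]
[[323 159  18  14 208]
 [258 173  64  14 646]
 [341 176  64  13 650]]
```

View pics/j13.png

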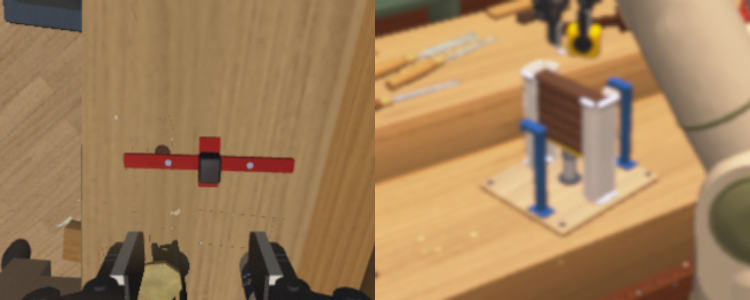

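```bash
cat > barlook.py <<'E'
from h import *
s=env.read_state(); print(s['t'],s['ee_pos'],yaw())
C,im=snap('wrist'); M=Rq(s['orientation']).as_matrix(); p=np.array(s['ee_pos'])
hsv=cv2.cvtColor(im,cv2.COLOR_RGB2HSV); m=(((hsv[:,:,0]<6)|(hsv[:,:,0]>174))&(hsv[:,:,1]>190)&(hsv[:,:,2]>80)).astype(np.uint8)
n,l,st,ce=cv2.connectedComponentsWithStats(m); idx=[i for i in range(1,n) if st[i,4]>60]
P=[]
for i in idx:
    print(st[i],ce[i].round(1)); 
    if st[i,2]>35: P+=[ray(C,(x,y),.01)[:2]*1000 for y,x in np.argwhere(l==i)]
P=np.array(P,np.float32); c,sz,a=cv2.minAreaRect(P); print('bar',c,sz,a,'tool',(M.T@(np.r_[np.array(c)/1000,0]-p)*1000).round(1))
k=((hsv[:,:,2]<70)).astype(np.uint8)
b=env.outline_of('wrist','bar')
E
python3 barlook.py
```

```text
46.3833 [ 0.4820199  -0.32619224  0.26777109] 6.875043273748161
[323 159  17  14 202] [331.1 165.2]
[257 173  65  14 641] [289.6 179.3]
[341 176  63  14 653] [372.1 182.3]
bar (498.78546142578125, -353.2518310546875) (206.20770263671875, 17.00356101989746) 4.858194351196289 tool [-29.7  14.5 267.6]
```

Call:
play_rows:
  delta_pos:
    - [16.5, -25.5, 0]
    - [0, 0, -30]
    - [0, 0, -30]
    - [0, 0, -30]
    - [0, 0, -30]
    - [0, 0, -28]
    - [0, 0, 0]
    - [0, 0, 0]
    - [0, 0, 0]
  twist:
    - [0, 0, -2]
    - [0, 0, 0]
    - [0, 0, 0]
    - [0, 0, 0]
    - [0, 0, 0]
    - [0, 0, 0]
    - [0, 0, 0]
    - [0, 0, 0]
    - [0, 0, 0]
  grip: [0.3, 0.3, 0.3, 0.3, 0.3, 0.3, 0.3, 0.3, 0.3]

```text
t: 47.23
ee_pos: [0.4988, -0.3533, 0.1213]
orientation: [-0.002, 0.677, 0.736, -0.001]
force: [-0.1, -0.7, 1.4]
opening: 0.06
gripper_force: 0.0
```

```bash
python3 barlook.py
```

```text
47.2333 [ 0.49877814 -0.35328315  0.12133419] 4.857898264764145
[307 161  28  22 570] [320.5 170.8]
[270 187  35   8 110] [289.2 189.4]
[ 336  187  102   19 1485] [391.9 195. ]
bar (557.1702880859375, -348.2724914550781) (89.58580780029297, 16.930850982666016) 4.92002010345459 tool [-1.000e-01  5.900e+01  1.212e+02]
```

Call:
play_rows:
  delta_pos:
    - [0, 1, -28]
    - [0, 0, -28]
    - [0, 0, -24]
    - [0, 0, -10]
    - [0, 0, 0]
    - [0, 0, 0]
    - [0, 0, 0]
    - [0, 0, 0]
    - [0, 0, 0]
    - [0, 0, 0]
    - [0, 0, 35]
    - [0, 0, 40]
    - [0, 0, 40]
    - [0, 0, 0]
    - [0, 0, 0]
  twist:
    - [0, 0, 0]
    - [0, 0, 0]
    - [0, 0, 0]
    - [0, 0, 0]
    - [0, 0, 0]
    - [0, 0, 0]
    - [0, 0, 0]
    - [0, 0, 0]
    - [0, 0, 0]
    - [0, 0, 0]
    - [0, 0, 0]
    - [0, 0, 0]
    - [0, 0, 0]
    - [0, 0, 0]
    - [0, 0, 0]
  grip: [0.3, 0.3, 0.3, 0.3, 0.3, 1, 1, 1, 1, 1, 1, 1, 1, 1, 1]
  grip_force: 100

```text
t: 48.58
ee_pos: [0.4996, -0.3525, 0.1485]
orientation: [0.001, 0.676, 0.737, 0.0]
force: [-0.1, 1.3, -1.1]
opening: 0.0245
gripper_force: 98.4
```

```bash
python3 barlook.py; python3 -c "
from h import *
s=env.read_state(); print(s['qpos'].round(2),s['opening'],s['force'].round(1))"
```

```text
48.5833 [ 0.49960173 -0.35246596  0.14846595] 4.894132310229777
[318 196  24   8  61] [331.  198.2]
[ 367  232  132   30 2045] [446.7 249.4]
[145 245  69  17 542] [170.1 255.4]
bar (505.9298095703125, -418.94049072265625) (372.5696716308594, 34.71829605102539) 4.8598527908325195 tool [-66.7   0.5 148.5]
[ 0.19  0.65  0.51  1.98 -0.51  0.65  1.12] 0.024479908841002797 [-0.5 -0.2 -1.5]
```

Call:
play_rows:
  delta_pos:
    - [0, 21, 17]
    - [0, 21, 17]
    - [0, 22, 17]
    - [0, 22, 17]
    - [0, 22, 17]
    - [0, 22, 17]
    - [0, 22, 0]
    - [0, 22, 0]
    - [0, 22, 0]
    - [0, 22, 0]
    - [0, 22, 0]
    - [0, 22, 0]
    - [-1, 22, 0]
    - [-1, 21, 0]
    - [0, 0, 0]
    - [0, 0, 0]
    - [0, 0, 0]
    - [0, 0, 0]
  twist:
    - [0, 0, -5.85]
    - [0, 0, -5.85]
    - [0, 0, -5.85]
    - [0, 0, -5.85]
    - [0, 0, -5.85]
    - [0, 0, -5.85]
    - [0, 0, -5.85]
    - [0, 0, -5.85]
    - [0, 0, -5.85]
    - [0, 0, -5.85]
    - [0, 0, -5.85]
    - [0, 0, -5.85]
    - [0, 0, -5.85]
    - [0, 0, -5.85]
    - [0, 0, 0]
    - [0, 0, 0]
    - [0, 0, 0]
    - [0, 0, 0]
  grip: [1, 1, 1, 1, 1, 1, 1, 1, 1, 1, 1, 1, 1, 1, 1, 1, 1, 1]

```text
t: 50.18
ee_pos: [0.4961, -0.0478, 0.2469]
orientation: [-0.002, 0.994, 0.113, 0.001]
force: [0.4, 0.0, -1.7]
opening: 0.0244
gripper_force: 98.6
```

Run:
```python
from h import *
s=env.read_state(); print(s['t'],s['ee_pos'],yaw(),s['qpos'].round(2),s['opening'],s['force'].round(1))
C,im=snap('wrist','w14.png'); M=Rq(s['orientation']).as_matrix(); p=np.array(s['ee_pos'])
hsv=cv2.cvtColor(im,cv2.COLOR_RGB2HSV); m=(((hsv[:,:,0]<8)|(hsv[:,:,0]>172))&(hsv[:,:,1]>170)&(hsv[:,:,2]>60)).astype(np.uint8)
n,l,st,ce=cv2.connectedComponentsWithStats(m)
for i in range(1,n):
    if st[i,4]<50: continue
    pts=np.argwhere(l==i)[:,::-1]; print(st[i],end=' ')
    for c in np.linspace(pts[:,0].min()+3,pts[:,0].max()-3,4).astype(int):
        r=pts[pts[:,0]==c][:,1]; print(c,[(M.T@(ray(C,(c,rr),p[2]-.021)-p)*1000)[:2].round(1).tolist() for rr in (r.min(),r.max())],end=' ')
    print()
for n_,z in (('hook_left',.144),('hook_right',.144)):
    print(n_,[(round(d['p'],2),np.round(ray(C,d['uv'],z)*1000),np.round(d['uv'])) for d in env.tip_of('wrist',n_)])
cv2.imwrite('pics/w14c.png',cv2.resize(im[60:340,80:560],None,fx=1.6,fy=1.6,interpolation=cv2.INTER_CUBIC)[:,:,::-1])
```

```text
50.1833 [ 0.496146   -0.04776697  0.24688758] -77.03559193345482 [-0.77  0.59  1.18  2.15 -0.73  0.88 -0.49] 0.024389091990728678 [ 0.4  0.  -1.7]
[ 299  195   43   36 1263] 302 [[32.5, -8.5], [13.8, -8.9]] 314 [[32.6, -1.9], [14.5, -2.1]] 326 [[33.1, 4.6], [14.5, 4.7]] 338 [[33.7, 11.1], [13.9, 11.6]] 
[ 344  231  155   31 3488] 347 [[9.4, 16.8], [8.2, 16.9]] 396 [[9.5, 44.9], [-7.7, 46.4]] 445 [[10.2, 72.8], [-7.6, 75.4]] 495 [[9.6, 101.5], [-2.1, 103.9]] 
[ 142  236  144   26 3148] 145 [[8.6, -99.4], [-1.9, -101.5]] 190 [[8.6, -73.4], [-8.0, -76.0]] 236 [[8.0, -47.0], [-7.9, -48.6]] 282 [[8.7, -20.5], [2.9, -20.8]] 
hook_left [(0.89, array([451.,  36., 144.]), array([216., 227.]))]
hook_right [(0.95, array([ 490., -143.,  144.]), array([421., 229.]))]
```

Call:
play_rows:
  delta_pos:
    - [0, 0, -12]
    - [0, 0, -12]
    - [0, 0, -10]
    - [0, 0, -8]
    - [0, 0, -8]
    - [0, 0, -8]
    - [0, 0, 0]
    - [0, 0, 0]
  twist:
    - [0, 0, 0]
    - [0, 0, 0]
    - [0, 0, 0]
    - [0, 0, 0]
    - [0, 0, 0]
    - [0, 0, 0]
    - [0, 0, 0]
    - [0, 0, 0]
  grip: [1, 1, 1, 1, 1, 1, 1, 1]

```text
t: 51.0
ee_pos: [0.4962, -0.0471, 0.1889]
orientation: [-0.002, 0.994, 0.113, 0.001]
force: [-1.9, 1.4, 2.7]
opening: 0.0245
gripper_force: 99.0
```

Call:
play_rows:
  delta_pos:
    - [0, 0, -6]
    - [0, 0, -6]
    - [0, 0, -6]
    - [0, 0, 0]
    - [0, 0, 0]
  twist:
    - [0, 0, 0]
    - [0, 0, 0]
    - [0, 0, 0]
    - [0, 0, 0]
    - [0, 0, 0]
  grip: [1, 1, 1, 1, 1]

```text
t: 51.42
ee_pos: [0.4963, -0.0471, 0.1714]
orientation: [-0.002, 0.994, 0.113, 0.001]
force: [-2.5, -0.4, 6.1]
opening: 0.0245
gripper_force: 99.7
```

Call:
play_rows:
  delta_pos:
    - [0, 0, -6]
    - [0, 0, -5]
    - [0, 0, -5]
    - [0, 0, 0]
    - [0, 0, 0]
    - [0, 0, 0]
  twist:
    - [0, 0, 0]
    - [0, 0, 0]
    - [0, 0, 0]
    - [0, 0, 0]
    - [0, 0, 0]
    - [0, 0, 0]
  grip: [1, 1, 1, 1, 1, 1]

```text
t: 51.92
ee_pos: [0.4963, -0.0471, 0.1558]
orientation: [-0.002, 0.994, 0.113, 0.001]
force: [-3.4, 0.6, 9.5]
opening: 0.0243
gripper_force: 100.1
```

Run:
```python
from h import *
s=env.read_state(); print(s['t'],s['ee_pos'],yaw(),s['force'].round(1),s['moment'].round(2))
C,im=snap('wrist','w15.png'); b=env.capture('scene')
x=cv2.resize(im[100:400,60:580],(520,300)); y=cv2.resize(b[160:270,230:390],(437,300),interpolation=cv2.INTER_CUBIC)
j=np.zeros((600,520,3),np.uint8); j[:300]=x; j[300:,:437]=y
cv2.imwrite('pics/j15.png',j[:,:,::-1])
```

```text
51.9167 [ 0.49633537 -0.0471024   0.15583161] -77.04264621700378 [-3.4  0.6  9.5] [-0.12  0.8  -0.02]
```

View pics/j15.png

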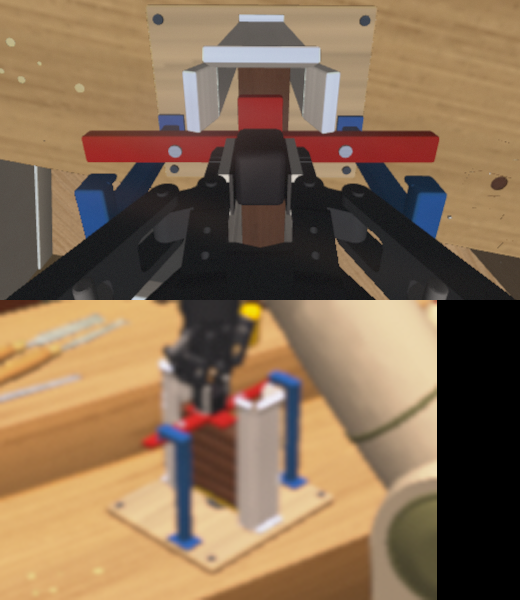

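Call:
play_rows:
  delta_pos:
    - [0, 0, -2]
    - [0, 0, 0]
    - [-3, -0.7, 0]
    - [-3, -0.7, 0]
    - [-3, -0.7, 0]
    - [-3, -0.7, 0]
    - [-3, -0.7, 0]
    - [0, 0, 0]
    - [0, 0, 0]
  twist:
    - [0, 0, 0]
    - [0, 0, 0]
    - [0, 0, 0]
    - [0, 0, 0]
    - [0, 0, 0]
    - [0, 0, 0]
    - [0, 0, 0]
    - [0, 0, 0]
    - [0, 0, 0]
  grip: [1, 1, 1, 1, 1, 1, 1, 1, 1]

```text
t: 52.77
ee_pos: [0.4826, -0.0506, 0.154]
orientation: [-0.002, 0.994, 0.113, 0.002]
force: [2.0, 0.8, 6.6]
opening: 0.0243
gripper_force: 99.5
```

Call:
play_rows:
  delta_pos:
    - [-3, -0.7, 0]
    - [-3, -0.7, 0]
    - [-3, -0.7, 0]
    - [-2, -0.5, 0]
    - [-2, -0.5, 0]
    - [0, 0, 0]
    - [0, 0, 0]
  twist:
    - [0, 0, 0]
    - [0, 0, 0]
    - [0, 0, 0]
    - [0, 0, 0]
    - [0, 0, 0]
    - [0, 0, 0]
    - [0, 0, 0]
  grip: [1, 1, 1, 1, 1, 1, 1]

```text
t: 53.35
ee_pos: [0.4698, -0.0537, 0.154]
orientation: [-0.002, 0.994, 0.113, 0.003]
force: [3.7, 1.0, 7.0]
opening: 0.0244
gripper_force: 99.8
```

Call:
play_rows:
  delta_pos:
    - [-1, -0.3, 0]
    - [0, 0, 2]
    - [0, 0, 2]
    - [0, 0, 2]
    - [0, 0, 2]
    - [0, 0, 1]
    - [0, 0, 0]
    - [0, 0, 0]
  twist:
    - [0, 0, 0]
    - [0, 0, 0]
    - [0, 0, 0]
    - [0, 0, 0]
    - [0, 0, 0]
    - [0, 0, 0]
    - [0, 0, 0]
    - [0, 0, 0]
  grip: [1, 1, 1, 1, 1, 1, 1, 1]

```text
t: 54.02
ee_pos: [0.4676, -0.0539, 0.1624]
orientation: [-0.002, 0.994, 0.113, 0.001]
force: [3.4, 1.0, 11.2]
opening: 0.0243
gripper_force: 100.2
```

Call:
play_rows:
  delta_pos:
    - [0, 0, 1]
    - [0, 0, 1]
    - [0, 0, 1]
    - [0, 0, 0]
    - [0, 0, 0]
  twist:
    - [0, 0, 0]
    - [0, 0, 0]
    - [0, 0, 0]
    - [0, 0, 0]
    - [0, 0, 0]
  grip: [1, 1, 1, 1, 1]

```text
t: 54.43
ee_pos: [0.4674, -0.0538, 0.1652]
orientation: [-0.002, 0.994, 0.113, 0.001]
force: [3.2, 0.1, 7.3]
opening: 0.0244
gripper_force: 99.4
```

Run:
```python
from h import *
s=env.read_state(); print(s['t'],s['ee_pos'],yaw(),s['force'].round(1),s['moment'].round(2))
C,im=snap('wrist','w16.png'); M=Rq(s['orientation']).as_matrix(); p=np.array(s['ee_pos'])
hsv=cv2.cvtColor(im,cv2.COLOR_RGB2HSV)
for nm,m in (('red',((hsv[:,:,0]<8)|(hsv[:,:,0]>172))&(hsv[:,:,1]>170)&(hsv[:,:,2]>60)),('blue',(hsv[:,:,0]>100)&(hsv[:,:,0]<125)&(hsv[:,:,1]>150)&(hsv[:,:,2]>50))):
    n,l,st,ce=cv2.connectedComponentsWithStats(m.astype(np.uint8))
    for i in range(1,n):
        if st[i,4]>80: print(nm,st[i],ce[i].round())
```

```text
54.4333 [ 0.4674482  -0.05383349  0.16521179] -77.03664254268585 [3.2 0.1 7.3] [-0.06 -0.69 -0.04]
red [ 298  195   45   36 1364] [320. 212.]
red [ 344  232  124   30 2538] [415. 247.]
red [ 174  236  114   26 2261] [225. 249.]
blue [396 186  27  32 413] [407. 197.]
blue [ 465  235   42   64 1763] [485. 266.]
blue [ 135  237   37   59 1469] [154. 268.]
```

Call:
play_rows:
  delta_pos:
    - [0, 0, 1]
    - [0, 0, 1]
    - [0, 0, 0]
    - [0, 0, 0]
  twist:
    - [0, 0, 0]
    - [0, 0, 0]
    - [0, 0, 0]
    - [0, 0, 0]
  grip: [1, 1, 1, 1]

```text
t: 54.82
ee_pos: [0.4674, -0.0538, 0.1661]
orientation: [-0.001, 0.994, 0.113, 0.001]
force: [8.5, -2.2, -17.5]
opening: 0.024
gripper_force: 103.2
```

Call:
play_rows:
  delta_pos:
    - [0, 0, 1]
    - [0, 0, 1]
    - [0, 0, 0]
    - [0, 0, 0]
  twist:
    - [0, 0, 0]
    - [0, 0, 0]
    - [0, 0, 0]
    - [0, 0, 0]
  grip: [1, 1, 1, 1]

```text
t: 55.15
ee_pos: [0.4673, -0.0537, 0.1663]
orientation: [0.0, 0.994, 0.113, -0.001]
force: [16.2, -8.7, -57.5]
opening: 0.0242
gripper_force: 105.3
```

Call:
play_rows:
  delta_pos:
    - [0, 0, -2]
    - [0, 0, -1.5]
    - [0, 0, 0]
    - [0, 0, 0]
    - [0, 0, 0]
    - [0, 0, 0]
  twist:
    - [0, 0, 0]
    - [0, 0, 0]
    - [0, 0, 0]
    - [0, 0, 0]
    - [0, 0, 0]
    - [0, 0, 0]
  grip: [1, 1, 1, 1, 1, 1]

```text
t: 55.65
ee_pos: [0.4674, -0.0538, 0.1657]
orientation: [-0.002, 0.994, 0.113, 0.001]
force: [4.3, -1.0, 2.6]
opening: 0.0243
gripper_force: 113.8
```

Call:
play_rows:
  delta_pos:
    - [0, 0, 0]
    - [0, 0, 0]
    - [0, 0, 0]
    - [0, 0, 0]
    - [0, 0, 0]
    - [0, 0, 20]
    - [0, 0, 30]
    - [0, 0, 35]
    - [0, 0, 35]
    - [0, 0, 0]
    - [0, 0, 0]
    - [0, 0, 0]
    - [0, 0, 0]
  twist:
    - [0, 0, 0]
    - [0, 0, 0]
    - [0, 0, 0]
    - [0, 0, 0]
    - [0, 0, 0]
    - [0, 0, 0]
    - [0, 0, 0]
    - [0, 0, 0]
    - [0, 0, 0]
    - [0, 0, 0]
    - [0, 0, 0]
    - [0, 0, 0]
    - [0, 0, 0]
  grip: [0.35, 0.35, 0.35, 0.35, 0.35, 0.35, 0.35, 0.35, 0.35, 0.35, 0.35, 0.35, 0.35]

```text
t: 56.73
ee_pos: [0.4666, -0.0533, 0.2846]
orientation: [-0.002, 0.994, 0.113, 0.0]
force: [1.4, -0.9, -0.2]
opening: 0.0556
gripper_force: 0.0
```

Run:
```python
from h import *
s=env.read_state(); print(s['t'],s['ee_pos'],yaw(),s['force'].round(1),s['opening'])
C,im=snap('wrist','w17.png'); M=Rq(s['orientation']).as_matrix(); p=np.array(s['ee_pos'])
hsv=cv2.cvtColor(im,cv2.COLOR_RGB2HSV)
for nm,z,m in (('red',.144,((hsv[:,:,0]<8)|(hsv[:,:,0]>172))&(hsv[:,:,1]>170)&(hsv[:,:,2]>60)),('blue',.156,(hsv[:,:,0]>100)&(hsv[:,:,0]<125)&(hsv[:,:,1]>150)&(hsv[:,:,2]>50))):
    n,l,st,ce=cv2.connectedComponentsWithStats(m.astype(np.uint8))
    for i in range(1,n):
        if st[i,4]>80:
            c,sz,a=cv2.minAreaRect(np.array([ray(C,(x,y),z)[:2]*1000 for y,x in np.argwhere(l==i)],np.float32)); d=(np.array(c)-[482,-51.2]); 
            print(nm,st[i],'mag',(d@[.975,.223]).round(1),(d@[-.223,.975]).round(1),np.round(sz))
for r in rects('top',snap('top')[0],'bar',.144): print('top bar',*r)
print('strips left',[(np.round(d['extent']),d['p']) for d in env.search_frame('top','strip1')])
```

```text
56.7333 [ 0.46658612 -0.05329162  0.28456524] -77.02030903327748 [ 1.4 -0.9 -0.2] 0.05560339223097814
red [309 154  26  21 499] mag 7.6 -0.8 [20. 24.]
red [ 235  178   73   17 1133] mag -14.6 48.7 [17. 71.]
red [ 335  178   73   18 1193] mag -14.8 -49.4 [18. 71.]
blue [249 159  17  17 170] mag 7.7 58.5 [15. 15.]
blue [377 160  19  17 207] mag 7.3 -60.1 [15. 17.]
blue [216 173  16  12 154] mag -3.6 90.6 [11. 14.]
blue [408 172  20  43 663] mag -17.8 -90.3 [42. 17.]
strips left [(array([310., 221., 322., 230.]), 0.46)]
```

```bash
python3 -c "
from bench import env
print(env.hand_in())"
```

```text
the job is handed in; nothing more can be done
None
```

I loaded all five strips flat in the magazine and locked the red bar under both hooks; it held after I let go, and I handed the job in at about 57 s of the 210 s. I never touched the glue bottle or the bench dog, though at its low joint limit one wrist joint once read 0.107 rad against 0.11.

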